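# Load the milling jar and cover it

## Robot

A 7-joint arm with a two-finger parallel gripper is mounted at the origin on the work surface. World frame = base frame: x ahead of the robot, y to its left, z up, the work surface at z = 0. Lengths are in mm, angles in rad, forces in N, time in s.
With the tool pointing down it reaches from about 425 to 950 mm from the base axis. Payload 4.7 kg.
Tool frame: the origin (TCP) lies on the centre line of the jaws, within the pads' length; the fingertips stand 17 mm ahead of it and the grasp point (between the pads) lies 2 mm behind it; z points along the fingers, y is the line along which they close (so a half turn about z gives the same grasp; the last joint's range is limited). The gripper opens to 87 mm and grips with 3 to 60 N. Pads are 19 mm wide; open, the fingers measure 117 mm over their backs; the gripper's body (75 mm by 190 mm) begins 51 mm behind the grasp point.
Start: joints at [-1.284, 0.469, -0.049, 1.532, 0.024, 1.141, -0.082], TCP at [209.599, 641.651, 239.573] pointing down, gripper open.
Joint ranges: [-2.59, 2.59], [-0.33, 1.99], [-1.39, 1.29], [0.1, 2.45], [-1.04, 4.18], [0.21, 1.99], [-2.66, 2.66]. Speed limits (rad/s): [2.57, 2.57, 3.14, 3.14, 3.14, 3.14, 3.14].

## Interface

Orientations are given as [roll, pitch, yaw] about the fixed x, y, z axes, in that order (R = Rz(yaw) Ry(pitch) Rx(roll)).
In Python, from workcell import arm, vision, job, finder gives the robot as it stands.
- The arm moves only by the tool apply_moves, never from a script. Its argument "targets" is a list of rows, each an object of numbers: "dx", "dy", "dz": the shift along the tool's x, y, z in units of 40 mm (1.0 is 40 mm); "rx", "ry", "rz": the turn, a rotation vector about the tool's x, y, z in units of 6 degrees (1.0 is 6 degrees); "claw": the closure, from 0 (fully open) to 1 (shut). In form: [{"dx": .., "dy": .., "dz": .., "rx": .., "ry": .., "rz": .., "claw": ..}, ...]. A call has 1 to 5 rows; each row is the pose to reach, as a shift and turn from the pose commanded when the call began, along the tool's axes at that moment; what a row does not reach only later rows make up. A row lasts 1/10 s, in which the tool goes at most 50 mm and 8.59 degrees, less where a joint would pass 70% of its speed; a pose out of reach is approached as far as the arm can. A call with a gripper value outside its range is refused whole. The fingers move at their own pace and stop on an object; "newtons" is the grip in N (left out, the last holds). Time passes only in rows, so rows that repeat a pose let the fingers close. It gives the time, the measured TCP pose, the force, the opening and the grip force at its end, in the units of the state.
- arm.sense(): the state, without advancing time (a new reading comes with each control period).
- vision.get_image(name): name is "scene" or "side" or "wrist"; returns the picture (420x560x3 uint8, red, green, blue); there is no depth.
- vision.camera_params(name): a dict with "mtx" (3x3 intrinsics, pixels), "view" (4x4, takes a point from world to camera coordinates); the wrist camera has in their place "T_tool_cam" (4x4, takes a point from camera to tool coordinates, whose origin is the TCP and whose axes are the flange's). Camera axes: x right, y up, looking along -z (the intrinsics and any distortion apply to the point x, -y, -z); pixel columns grow to the right and rows downward; lengths in mm; the calibration is good to about 2 mm. A picture is of the moment at which its call begins: read the wrist's pose just before it. camera_params takes no time and is no camera call.
- job.sign_off(): hands the job in; it is judged then, once.
Trained networks look in the newest picture that a camera, given by its name, has taken for a name from the list of things; names that differ only in an ending like _2 or _b are one class to them, and where a whole thing is asked for, a point or a joint stands for the part that bears it (a point fixed in the world has none). Each returns a list of dicts, best first, with "score" (0 to 1); they miss things now and then, are a little off and sometimes report something else, mostly with a low value. They report only what shows in the picture. A call takes as long as a camera call. They do not tell look-alikes from the thing itself.
- finder.outline_of(camera, target): "region" (420x560 bool, what is visible of it) and "bbox" ([left, top, width, height] in pixels, round what is visible of it).
The state is a dict: "clock": time; "qpos": joint angles; "dq": joint speeds; "effort": joint torques, N m; "tcp_pos": TCP position; "orientation": TCP orientation; "force": force on the tool from outside, world axes, zero at the start; "ft_torque": the same for the moment, N m; "finger_gap": finger opening in mm; "finger_force": force on a finger pad.
Only numpy, scipy, OpenCV 4.12 (cv2) and the standard library are available. Lean on these libraries where they do the work, as an engineer would, in place of code of your own. Each camera call takes 0.05 s, during which the arm holds its last target. There are 200 camera calls.

## Task

Load the small porcelain milling jar: pick up the aluminium scoop by its fin and tip it so that all four grinding balls roll off its nose into the jar, without handling the balls themselves, then stand the scoop back on its feet on the bench. Gently set the jar's own loose cover (the smaller of the two) on its rim, fully seated and level. Leave the larger jar, the larger cover, the bottle and the mug undisturbed.

Things in the scene. Friction and masses are not known exactly. Their poses are not given: they have to be found in the camera images.
- jar: Small white porcelain milling jar, loose, about 0.6 kg, upright, open at the top. Outside diameter 80 mm, narrowing above 76 mm height to a neck of 72 mm; wall 7 mm, so the mouth is 58 mm across; 90 mm high, inner floor 8 mm up. Origin: centre of its underside, z up.
- jar_rim (a point): Centre of the small jar's mouth, at rim height (90 mm above its underside).
- lid: The small jar's loose cover, white porcelain, 0.14 kg, lying knob up, 41 mm high. From below: locating boss 52 mm across, 6 deep (drops into the 58 mm mouth); disc 80 across, 5 thick (its underside rests on the rim); straight round knob 24 across, 30 tall. Origin: centre of the boss's underside, z up; seated, it is 84 mm above the jar's underside.
- scoop: Loose aluminium scoop, 0.16 kg empty: straight open-topped trough 150 mm long, 32 wide (26 inside), walls 26 high, back closed, nose open. Two feet 60 wide (y), 6 high, at x = +30 and -55 mm. Standing, its floor rises 8 degrees to the nose so the balls stay at the back; pitched nose-down well past 8 degrees they roll out. Origin: under its middle, at bench level; x to the nose, z up.
- scoop_grip (a point): Middle of the scoop's upright grip fin, at (0, 0, 72) mm in the scoop's frame; grip across y. The fin is 36 mm long (x), 14 thick (y), from 49 to 92 mm above the bench, on a low bridge over the trough that the balls pass under; the wall tops beside it are 43 mm high. Axes as the scoop's.
- scoop_nose (a point): Middle of the trough floor's upper edge at the open nose, where the balls leave; at (73.9, 0, 27.4) mm in the scoop's frame. The scoop's lowest point there is 3 mm below.
- ball0: Plain white porcelain grinding ball, 20 mm diameter, 16 g; number 1 of four in a row in the scoop, counted from its closed back end. Origin: its centre.
- ball1: Plain white porcelain grinding ball, 20 mm diameter, 16 g; number 2 of four in a row in the scoop, counted from its closed back end. Origin: its centre.
- ball2: Plain white porcelain grinding ball, 20 mm diameter, 16 g; number 3 of four in a row in the scoop, counted from its closed back end. Origin: its centre.
- ball3: Plain white porcelain grinding ball, 20 mm diameter, 16 g; number 4 of four in a row in the scoop, counted from its closed back end. Origin: its centre.
- large_jar: Bystander: larger white porcelain jar, open, 116 mm diameter, 110 mm high, mouth 92 mm. Origin: centre of its underside.
- large_lid: Bystander: the larger jar's cover, lying on the bench knob up: disc 112 mm across, knob 28 mm across, 41 mm high overall. Origin: centre of its underside.
- bottle: Bystander: amber bottle, 62 mm diameter, 190 mm high. Origin: centre of its underside.
- mug: Bystander: white drinking mug with a loop handle on its +y side (pointing roughly away from the robot), 72 mm across without the handle, 85 mm high. Origin: centre of its underside.
Mind the look-alikes: they are no part of the job. What is shaped like the lid but orange or purple is not meant.

How it is judged (in metres and radians):
On the way:
1. all four balls are in the small jar and its cover is not yet on it (horizontal distance between each of ball0, ball1, ball2, ball3 and jar below 0.032 m and z of each of ball0, ball1, ball2, ball3 in the frame of jar below 0.075 m and horizontal distance between lid and jar above 0.06 m), for 0.2 s.
At the end, for the whole second after the job is handed in: All four balls are inside the small jar; the jar stands upright on the bench; the small cover is on it, centred within 5 mm, its disc down on the rim within 2 mm and level within 0.05 rad, at rest; the scoop stands on its feet on the bench (within 5 mm in height, 0.06 rad of upright), at rest (horizontal distance between each of ball0, ball1, ball2, ball3 and jar below 0.032 m and z of each of ball0, ball1, ball2, ball3 in the frame of jar below 0.075 m and horizontal distance between lid and jar below 0.005 m and z of lid in the frame of jar between 0.082 and 0.086 m and angle between each of lid, jar's own z axis and vertical below 0.05 rad and height (world z) of jar below 0.004 m and linear speed of each of lid, jar, scoop below 0.02 m/s and height (world z) of scoop between -0.005 and 0.005 m and angle between scoop's own z axis and vertical below 0.06 rad); the robot touches nothing.
It fails at once if a larger jar, larger cover, bottle or mug was shifted by more than 20 mm or tipped (distance of any of large_jar, large_lid, bottle, mug from where it was at the start of the episode above 0.02 m or angle between any of large_jar, large_lid, bottle, mug's own z axis and vertical above 0.2 rad).
It fails at once if a ball was handled with the fingers (contact force between the fingers and ball0 above 1 N or contact force between the fingers and ball1 above 1 N or contact force between the fingers and ball2 above 1 N or contact force between the fingers and ball3 above 1 N).
It fails at once if the cover was dropped or pressed hard on the jar (over 40 N) (contact force between lid and jar above 40 N).
It also fails if it takes over 72 s, if anything falls off the work surface, if the arm or the gripper's body presses on something with over 40 N, if the wrist force passes 120 N, or if a joint passes its speed limit or range.

## Working session

There is one attempt and no reset: what is moved stays moved. The work goes in short steps, Python scripts to look and compute and a tool call to move; the robot and the scene stay as the last step left them, time stands still between calls to the robot, and variables do not carry over. Pictures are saved under pics/ and viewed, at most 10 in all, crops included, and the job is handed in when it is done.

Besides the shell and the picture viewer there is one more tool, called after "Emit:" as name(argument=value, ...) on one line, values as JSON. apply_moves: Moves the arm, as the interface text tells. Its arguments: {"type":"object","properties":{"targets":{"type":"array","items":{"type":"object","properties":{"dx":{"type":"number"},"dy":{"type":"number"},"dz":{"type":"number"},"rx":{"type":"number"},"ry":{"type":"number"},"rz":{"type":"number"},"claw":{"type":"number"}}}},"newtons":{"type":"number"}},"required":["targets"]}

```bash
mkdir -p pics; ls; python3 - <<'E'
from workcell import arm, vision, job, finder
import cv2, numpy as np
print(arm.sense())
for c in ["scene","side"]:
    im=vision.get_image(c); cv2.imwrite(f"pics/{c}0.png",im[:,:,::-1])
    print(c,{k:np.round(v,3).tolist() for k,v in vision.camera_params(c).items()})
    for t in ["jar","lid","scoop","large_jar","large_lid","bottle","mug"]:
        print(t,[(round(d["score"],2),d["bbox"],int(d["region"].sum())) for d in finder.outline_of(c,t)[:4]])
print({k:np.round(v,4).tolist() for k,v in vision.camera_params("wrist").items()})
a=cv2.imread("pics/scene0.png"); b=cv2.imread("pics/side0.png")
E
```

```text
pics
{'clock': 0.0, 'qpos': array([-1.28389339,  0.46942498, -0.04863829,  1.53370767,  0.02411443,
        1.14098547, -0.08230357]), 'dq': array([-2.37051136e-04, -5.03583760e-04, -2.46174468e-05,  4.86803148e-04,
        8.56879848e-04, -9.96071659e-04, -1.71192164e-04]), 'effort': array([-4.72081010e-04, -5.07970977e+01, -8.09911522e-02, -2.36161244e+01,
       -6.13478129e-02,  3.77393304e-02,  1.71084234e-04]), 'tcp_pos': array([209.43187613, 641.0854418 , 238.50481993]), 'orientation': array([-3.13965468e+00,  6.49853058e-05,  2.82586285e+00]), 'force': array([-0.01678473,  0.24081727, -0.42772147]), 'ft_torque': array([-0.00311259,  0.01195585,  0.0363874 ]), 'finger_force': 0.0, 'finger_gap': 86.8614273659967}
scene {'mtx': [[431.596, 0.0, 279.746], [0.0, 431.596, 206.106], [0.0, 0.0, 1.0]], 'view': [[-0.844, 0.537, 0.015, 397.44], [-0.267, -0.443, 0.856, 66.154], [0.466, 0.718, 0.517, -1304.517], [0.0, 0.0, 0.0, 1.0]]}
jar [(0.76, [218.5, 218.1, 37.0, 46.9], 1329)]
lid [(0.93, [334.0, 218.3, 36.1, 21.1], 506), (0.68, [290.6, 228.3, 35.0, 25.7], 585), (0.65, [356.9, 247.2, 2
[... 671 characters left out ...]
, 62.8, 88.8], 2374), (0.18, [368.3, 378.6, 8.9, 5.7], 70)]
lid [(0.94, [160.0, 235.5, 40.6, 25.3], 729), (0.8, [222.6, 227.0, 36.3, 23.2], 593), (0.61, [178.5, 205.7, 34.1, 23.8], 513)]
scoop [(0.59, [340.6, 327.1, 63.1, 92.9], 2398)]
large_jar [(0.64, [214.0, 150.3, 46.7, 57.2], 2184)]
large_lid [(0.8, [233.3, 277.2, 61.3, 45.7], 1910)]
bottle [(0.78, [378.6, 198.0, 44.3, 98.6], 2651), (0.68, [339.2, 326.0, 64.8, 94.0], 2475)]
mug [(0.82, [308.2, 176.1, 28.4, 42.2], 676)]
{'mtx': [[295.1268, 0.0, 284.4359], [0.0, 295.1268, 207.3107], [0.0, 0.0, 1.0]], 'T_tool_cam': [[-0.0007, 0.9623, 0.2721, 74.9126], [1.0, 0.0007, 0.0002, 0.3837], [-0.0, 0.2721, -0.9623, -144.0735], [0.0, 0.0, 0.0, 1.0]]}
```

View pics/scene0.png

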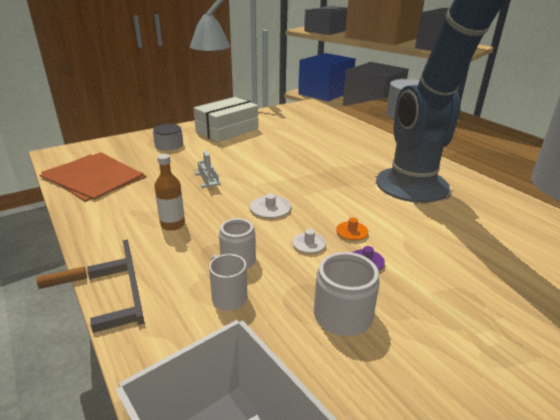

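View pics/side0.png

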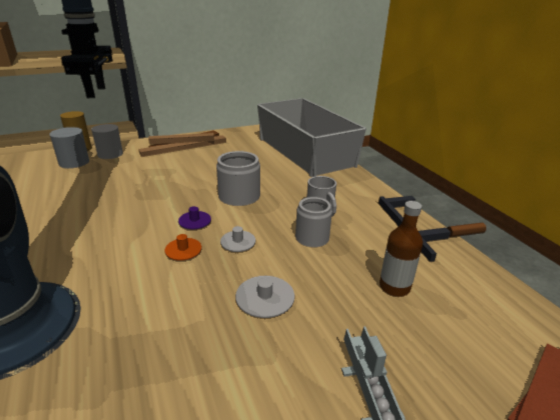

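The scene view shows the scoop at about (208,170), the large lid at (270,206), the small white lid at (309,241), the jar at (238,243), the mug at (229,280) and the bottle at (170,200). The side view shows the jar at (313,222), the white lid at (238,239), and the scoop at (372,370), running out of the picture at the bottom.

```bash
cat > h.py <<'E'
from workcell import arm, vision, job, finder
import cv2, numpy as np
from scipy.optimize import least_squares
from scipy.spatial.transform import Rotation as Rn
def cam(c, st=None):
    p=vision.camera_params(c); K=np.array(p["mtx"])
    if c=="wrist":
        T=np.eye(4); T[:3,:3]=Rn.from_euler("xyz",st["orientation"]).as_matrix(); T[:3,3]=st["tcp_pos"]
        return K,np.linalg.inv(T@np.array(p["T_tool_cam"]))
    return K,np.array(p["view"])
def proj(kv,P):
    K,V=kv; P=np.atleast_2d(P); q=P@V[:3,:3].T+V[:3,3]; q=q*[1,-1,-1]; u=q@K.T
    return u[:,:2]/u[:,2:]
def ray(kv,px):
    K,V=kv; d=np.linalg.inv(K)@[px[0],px[1],1]; d=d*[1,-1,-1]; R=V[:3,:3]
    return -R.T@V[:3,3], R.T@d
def onplane(kv,px,z):
    o,d=ray(kv,px); return o+d*(z-o[2])/d[2]
def rev(prof,x,y,z=0):
    a=np.linspace(0,2*np.pi,60)
    return np.vstack([np.c_[x+r*np.cos(a),y+r*np.sin(a),np.full(60,z+h)] for r,h in prof])
def bbox(p): return np.r_[p.min(0),p.max(0)]
def fit(obs,prof,x0):
    # obs: list of (kv,bbox ltwh)
    f=lambda v: np.concatenate([bbox(proj(kv,rev(prof,*v)))-np.r_[b[0],b[1],b[0]+b[2],b[1]+b[3]] for kv,b in obs])
    s=least_squares(f,x0,loss="soft_l1"); return s.x,np.round(s.fun,1)
PR=dict(jar=[(40,0),(40,76),(36,90)],lid=[(40,6),(40,11),(12,41)],large_jar=[(58,0),(58,110)],large_lid=[(56,3),(56,11),(14,41)],bottle=[(31,0),(31,100),(13,190)],mug=[(36,0),(36,85)])
E
python3 - <<'E'
from h import *
S,D=cam("scene"),cam("side")
for n,b,o in [("jar",[218.5,218.1,37,46.9],[295.6,198.1,33.4,49.6]),("lid",[290.6,228.3,35,25.7],[222.6,227,36.3,23.2]),("large_lid",[248,195.6,45,20.3],[233.3,277.2,61.3,45.7]),("large_jar",[318.3,249.8,58.3,86.6],[214,150.3,46.7,57.2]),("bottle",[155.7,153.9,28.2,78.3],[378.6,198,44.3,98.6]),("mug",[210,253,39.7,58.4],None)]:
    ob=[(S,b)]+([(D,o)] if o else [])
    x0=onplane(S,(b[0]+b[2]/2,b[1]+b[3]/2),20)[:2]
    x,r=fit(ob,PR[n],x0); print(n,x.round(1),np.round(np.hypot(*x)),r)
print("scoop",onplane(S,(208,170),30).round(),onplane(D,(372,370),30).round())
a=cv2.resize(cv2.imread("pics/scene0.png")[140:195,180:235],(400,400),interpolation=2)
b=cv2.resize(cv2.imread("pics/side0.png")[320:420,330:430],(400,400),interpolation=2)
cv2.imwrite("pics/s1.png",np.hstack([a,b]))
E
```

```text
jar [612.1  44.7] 614.0 [ 0.1 -2.5  0.2  3.5 -0.9 -0.9  2.9  0.9]
lid [451.5  90.2] 460.0 [-0.3  0.3 -1.5 -0.1 -0.3 -2.5 -1.3  0.5]
large_lid [ 433.1 -108.7] 447.0 [ 1.5 -4.6 -2.3  0.7  0.7  0.3 -0.7 -0.4]
large_jar [519.3 306. ] 603.0 [-5.  -0.3  4.3 -0.8  1.3 -0.7 -0.7 -2. ]
bottle [ 693.4 -162.3] 712.0 [-1.8 -0.   0.3 -0.7  0.5  1.1 -1.6 -0.8]
mug [686.2 155.7] 704.0 [ 0.5  0.6 -0.5 -0.4]
scoop [ 509. -344.   30.] [ 519. -332.   30.]
```

View pics/s1.png

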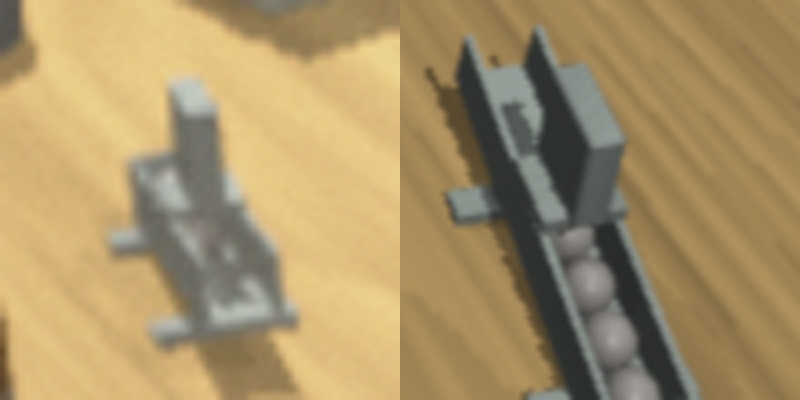

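The crop shows the scoop's nose pointing up in the side view, away from the side camera. The fin top spans crop (542–625, 65–150), the nose wall tops are at (466,38) and (540,28), and the balls sit at the back.

```bash
python3 - <<'E'
from h import *
S,D=cam("scene"),cam("side")
M=np.array([[18,7,92],[18,-7,92],[-18,-7,92],[-18,7,92],[70.7,16,50.2],[70.7,-16,50.2],[30,30,4]])
p=np.array([[542,70],[585,65],[625,140],[590,150],[466,38],[540,28],[455,205]],float); p=np.c_[330+(p[:,0]-400)/4,320+p[:,1]/4]
M2=np.array([[0,0,92],[30,-30,3],[30,30,3],[-55,-30,3]]); p2=np.array([[193,97],[160,333],[293,315],[112,240]])*55/400+[180,140]
def W(v,M): return Rn.from_euler("z",v[2]).apply(M)+[v[0],v[1],0]
f=lambda v: np.concatenate([(proj(D,W(v,M))-p).ravel(),(proj(S,W(v,M2))-p2).ravel()])
s=least_squares(f,[514,-338,1.2],loss="soft_l1"); print(s.x.round(3),np.degrees(s.x[2]).round(1),s.fun.round(1))
print(np.degrees(arm.sense()["orientation"]))
E
```

```text
[ 512.126 -337.654    1.351] 77.4 [ 1.6 -1.1  0.1 -1.1  0.3  0.6 -0.8 -0.5 -0.5  0.3  0.2  0.3 -1.2  0.3
 -0.2 -1.3 -1.5 -0.7  0.2 -1.2 -0.1 -0.3]
[ 1.79989278e+02 -2.65320607e-03  1.61905521e+02]
```

```bash
cat >> h.py <<'E'
def pose(x,y,z,yaw,tilt=0,lean=0):
    # yaw/tilt deg; tool down, tool x along yaw; tilt = nose-down pitch about the scoop's +y
    return np.array([x,y,z],float), Rn.from_euler("z",yaw,degrees=True)*Rn.from_euler("y",tilt,degrees=True)*Rn.from_euler("x",180,degrees=True)
def now():
    s=arm.sense(); return s["tcp_pos"],Rn.from_euler("xyz",s["orientation"])
def plan(seq):
    for a,b in zip(seq[:-1],seq[1:]):
        d=a[1].inv().apply(b[0]-a[0])/40; r=np.degrees((a[1].inv()*b[1]).as_rotvec())/6
        print("d",d.round(3),"r",r.round(3),"mm",round(np.linalg.norm(d)*40),"deg",round(np.linalg.norm(r)*6))
def wrist(name):
    st=arm.sense(); im=vision.get_image("wrist"); cv2.imwrite(f"pics/{name}.png",im[:,:,::-1]); return cam("wrist",st),im
E
python3 - <<'E'
from h import *
plan([now(),pose(380,470,260,133),pose(540,290,260,110),pose(620,80,260,97),pose(590,-140,260,87),pose(512,-338,195,77.4)])
E
```

```text
d [-5.382 -2.756 -0.51 ] r [ 2.000e-03 -1.000e-03  4.818e+00] mm 243 deg 29
d [-6.019 -0.144 -0.   ] r [ 0.    -0.     3.833] mm 241 deg 23
d [-5.617  0.084  0.   ] r [ 0.    -0.     2.167] mm 225 deg 13
d [-5.368 -1.415 -0.   ] r [ 0.    -0.     1.667] mm 222 deg 10
d [-5.045 -1.688  1.625] r [ 0.  -0.   1.6] mm 223 deg 10
```

Emit:
apply_moves(targets=[{"dx": -1.08,"dy": -0.55,"dz": -0.1,"rz": 0.96},{"dx": -2.15,"dy": -1.1,"dz": -0.2,"rz": 1.92},{"dx": -3.23,"dy": -1.65,"dz": -0.3,"rz": 2.9},{"dx": -4.3,"dy": -2.2,"dz": -0.4,"rz": 3.86},{"dx": -5.38,"dy": -2.76,"dz": -0.51,"rz": 4.82}])

```text
schema error: expected keys dx, dy, dz, rx, ry, rz, claw
```

Emit:
apply_moves(targets=[{"dx": -1.2,"dy": -0.03,"rz": 0.77},{"dx": -2.4,"dy": -0.06,"rz": 1.53},{"dx": -3.6,"dy": -0.09,"rz": 2.3},{"dx": -4.8,"dy": -0.12,"rz": 3.06},{"dx": -6.0,"dy": -0.14,"rz": 3.83}])

```text
schema error: expected keys dx, dy, dz, rx, ry, rz, claw
```

Emit:
apply_moves(targets=[{"dx": -1.12,"dy": 0.02,"rz": 0.43},{"dx": -2.24,"dy": 0.03,"rz": 0.87},{"dx": -3.37,"dy": 0.05,"rz": 1.3},{"dx": -4.5,"dy": 0.07,"rz": 1.73},{"dx": -5.62,"dy": 0.08,"rz": 2.17}])

```text
schema error: expected keys dx, dy, dz, rx, ry, rz, claw
```

Emit:
apply_moves(targets=[{"dx": -1.07,"dy": -0.28,"rz": 0.33},{"dx": -2.15,"dy": -0.57,"rz": 0.67},{"dx": -3.22,"dy": -0.85,"rz": 1.0},{"dx": -4.3,"dy": -1.13,"rz": 1.33},{"dx": -5.37,"dy": -1.42,"rz": 1.67}])

```text
schema error: expected keys dx, dy, dz, rx, ry, rz, claw
```

Emit:
apply_moves(targets=[{"dx": -1.0,"dy": -0.34,"dz": 0.1,"rz": 0.32},{"dx": -2.0,"dy": -0.68,"dz": 0.4,"rz": 0.64},{"dx": -3.0,"dy": -1.0,"dz": 0.8,"rz": 0.96},{"dx": -4.0,"dy": -1.35,"dz": 1.2,"rz": 1.28},{"dx": -5.05,"dy": -1.69,"dz": 1.6,"rz": 1.6}])

```text
schema error: expected keys dx, dy, dz, rx, ry, rz, claw
```

```bash
python3 - <<'E'
from h import *
s=arm.sense(); print(s["clock"],s["tcp_pos"],np.degrees(s["orientation"]),s["qpos"].round(2))
k,im=wrist("w1")
E
```

```text
0.8 [209.59409116 641.66940616 239.62610017] [ 1.79989278e+02 -2.65320607e-03  1.61905521e+02] [-1.28  0.47 -0.05  1.53  0.02  1.14 -0.08]
```

View pics/w1.png

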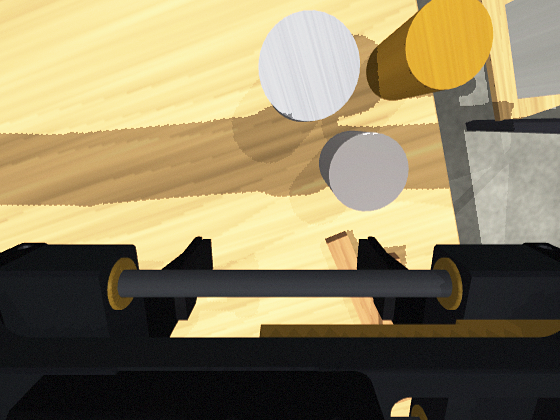

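The calls were refused because every key is required. The wrist picture shows only bench clutter and the gripper, with tool +x pointing up in the image.

Emit:
apply_moves(targets=[{"dx": -1.08,"dy": -0.55,"dz": -0.1,"rx": 0,"ry": 0,"rz": 0.96,"claw": 0},{"dx": -2.15,"dy": -1.1,"dz": -0.2,"rx": 0,"ry": 0,"rz": 1.92,"claw": 0},{"dx": -3.23,"dy": -1.65,"dz": -0.3,"rx": 0,"ry": 0,"rz": 2.9,"claw": 0},{"dx": -4.3,"dy": -2.2,"dz": -0.4,"rx": 0,"ry": 0,"rz": 3.86,"claw": 0},{"dx": -5.38,"dy": -2.76,"dz": -0.51,"rx": 0,"ry": 0,"rz": 4.82,"claw": 0}])

```text
clock: 1.35
tcp_pos: [381.0, 468.4, 260.4]
orientation: [3.141, -0.0, 2.317]
force: [0.5, 1.2, -0.4]
finger_gap: 87.2
finger_force: 0.0
```

Emit:
apply_moves(targets=[{"dx": -1.2,"dy": -0.03,"dz": 0,"rx": 0,"ry": 0,"rz": 0.77,"claw": 0},{"dx": -2.4,"dy": -0.06,"dz": 0,"rx": 0,"ry": 0,"rz": 1.53,"claw": 0},{"dx": -3.6,"dy": -0.09,"dz": 0,"rx": 0,"ry": 0,"rz": 2.3,"claw": 0},{"dx": -4.8,"dy": -0.12,"dz": 0,"rx": 0,"ry": 0,"rz": 3.06,"claw": 0},{"dx": -6.0,"dy": -0.14,"dz": 0,"rx": 0,"ry": 0,"rz": 3.83,"claw": 0}])

```text
clock: 1.85
tcp_pos: [540.5, 289.0, 260.3]
orientation: [3.141, -0.0, 1.917]
force: [0.2, -0.2, -0.2]
finger_gap: 87.6
finger_force: 0.0
```

Emit:
apply_moves(targets=[{"dx": -1.12,"dy": 0.02,"dz": 0,"rx": 0,"ry": 0,"rz": 0.43,"claw": 0},{"dx": -2.24,"dy": 0.03,"dz": 0,"rx": 0,"ry": 0,"rz": 0.87,"claw": 0},{"dx": -3.37,"dy": 0.05,"dz": 0,"rx": 0,"ry": 0,"rz": 1.3,"claw": 0},{"dx": -4.5,"dy": 0.07,"dz": 0,"rx": 0,"ry": 0,"rz": 1.73,"claw": 0},{"dx": -5.62,"dy": 0.08,"dz": 0,"rx": 0,"ry": 0,"rz": 2.17,"claw": 0}])

```text
clock: 2.35
tcp_pos: [619.8, 78.7, 260.2]
orientation: [3.141, -0.0, 1.691]
force: [0.8, 0.2, -0.2]
finger_gap: 87.0
finger_force: 0.0
```

```bash
python3 - <<'E'
from h import *
s=arm.sense(); print(s["clock"],s["tcp_pos"],np.degrees(s["orientation"]),s["qpos"].round(2))
plan([now(),pose(590,-140,260,87),pose(512,-338,195,77.4)])
k,im=wrist("w2")
for t in ["jar","lid","mug"]:
    print(t,[(round(d["score"],2),d["bbox"],onplane(k,(d["bbox"][0]+d["bbox"][2]/2,d["bbox"][1]+d["bbox"][3]/2),50).round()) for d in finder.outline_of("wrist",t)[:3]])
E
```

```text
2.35 [619.81553971  78.68929851 260.19287868] [ 1.79967656e+02 -1.99901595e-02  9.68924328e+01] [-0.49  0.38  0.4   1.66 -0.16  1.14  0.07]
d [-5.338e+00 -1.396e+00  2.000e-03] r [ 0.005 -0.004  1.649] mm 221 deg 10
d [-5.045 -1.688  1.625] r [ 0.  -0.   1.6] mm 223 deg 10
jar [(0.81, [246.6, 169.9, 68.4, 78.3], array([618.,  51.,  50.]))]
lid [(0.78, [31.3, 106.6, 63.5, 60.2], array([356., 108.,  50.])), (0.62, [61.4, 8.3, 72.4, 79.0], array([401., 208.,  50.])), (0.58, [125.8, 127.6, 63.5, 62.0], array([465.,  96.,  50.]))]
mug [(0.57, [314.1, 101.6, 80.7, 92.6], array([696., 136.,  50.]))]
```

Emit:
apply_moves(targets=[{"dx": -1.07,"dy": -0.28,"dz": 0,"rx": 0,"ry": 0,"rz": 0.33,"claw": 0},{"dx": -2.15,"dy": -0.57,"dz": 0,"rx": 0,"ry": 0,"rz": 0.67,"claw": 0},{"dx": -3.22,"dy": -0.85,"dz": 0,"rx": 0,"ry": 0,"rz": 1.0,"claw": 0},{"dx": -4.3,"dy": -1.13,"dz": 0,"rx": 0,"ry": 0,"rz": 1.33,"claw": 0},{"dx": -5.34,"dy": -1.4,"dz": 0,"rx": 0,"ry": 0,"rz": 1.65,"claw": 0}])

```text
clock: 3.05
tcp_pos: [589.7, -137.7, 260.0]
orientation: [3.141, -0.001, 1.522]
force: [0.5, 0.5, -0.6]
finger_gap: 87.2
finger_force: 0.0
```

Emit:
apply_moves(targets=[{"dx": -1.0,"dy": -0.34,"dz": 0.1,"rx": 0,"ry": 0,"rz": 0.32,"claw": 0},{"dx": -2.0,"dy": -0.68,"dz": 0.4,"rx": 0,"ry": 0,"rz": 0.64,"claw": 0},{"dx": -3.0,"dy": -1.0,"dz": 0.8,"rx": 0,"ry": 0,"rz": 0.96,"claw": 0},{"dx": -4.0,"dy": -1.35,"dz": 1.2,"rx": 0,"ry": 0,"rz": 1.28,"claw": 0},{"dx": -5.05,"dy": -1.69,"dz": 1.6,"rx": 0,"ry": 0,"rz": 1.6,"claw": 0}])

```text
clock: 3.55
tcp_pos: [512.9, -335.5, 195.3]
orientation: [3.141, -0.002, 1.356]
force: [0.3, -1.0, -0.1]
finger_gap: 86.9
finger_force: 0.0
```

```bash
python3 - <<'E'
from h import *
for i in range(2): k,im=wrist("w3")
s=arm.sense(); print(s["clock"],s["tcp_pos"],np.degrees(s["orientation"]))
M=np.array([[18,7,92],[18,-7,92],[-18,-7,92],[-18,7,92],[70.7,16,50.2],[70.7,-16,50.2],[73.9,13,27.4],[73.9,-13,27.4]])
P=Rn.from_euler("z",1.351).apply(M)+[512,-338,0]
print(proj(k,P).round())
print([(round(d["score"],2),d["bbox"]) for d in finder.outline_of("wrist","scoop")[:2]])
E
```

```text
3.65 [ 507.68228414 -341.14690752  194.1642031 ] [-1.79756818e+02  1.49373462e-01  7.70327688e+01]
[[282. 185.]
 [298. 184.]
 [298. 225.]
 [282. 225.]
 [272. 120.]
 [307. 120.]
 [276. 117.]
 [302. 117.]]
[(0.75, [265.7, 114.5, 50.0, 140.8])]
```

View pics/w3.png

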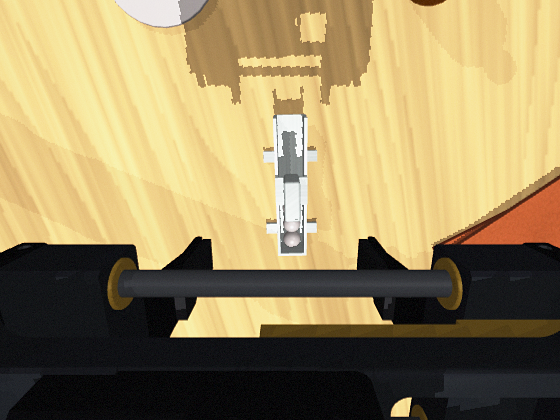

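The scoop is centred at column 290 with its nose edge at row 115, its feet at rows 155 and 227, and its fin top at columns 284–300. This matches the prediction to within 2–3 px.

```bash
python3 - <<'E'
from h import *
s=arm.sense(); print(s["clock"],s["tcp_pos"],np.degrees(s["orientation"]),s["dq"].round(3))
k=cam("wrist",s)
# foot mids and nose from picture (nose wall tops, rear wall)
M=np.array([[70.7,16,50.2],[70.7,-16,50.2],[30,30,6],[30,-30,6],[-55,30,6],[-55,-30,6]]); p=np.array([[273,115],[307,115],[264,155],[317,155],[266,227],[317,227]])
f=lambda v:(proj(k,Rn.from_euler("z",v[2]).apply(M)+[v[0],v[1],0])-p).ravel()
r=least_squares(f,[512,-338,1.35]); v=r.x; print(v,np.degrees(v[2]),r.fun.round(1))
yaw=np.degrees(v[2]); plan([now(),pose(v[0],v[1],120,yaw),pose(v[0],v[1],71,yaw)])
E
```

```text
3.7 [ 510.28480868 -338.04256127  194.88234097] [-1.79865404e+02  3.81983877e-03  7.72855798e+01] [-0.052 -0.018 -0.056 -0.022 -0.02   0.008 -0.007]
[ 518.91344003 -327.9411108     1.36802089] 78.38182347096642 [ 0.3  0.8  0.5  0.1 -0.6  0.3  0.1 -0.8  0.2  0.1 -0.6 -0.8]
d [0.294 0.159 1.872] r [-0.022  0.    -0.183] mm 76 deg 1
d [ 0.    -0.     1.225] r [0. 0. 0.] mm 49 deg 0
```

Emit:
apply_moves(targets=[{"dx": 0.15,"dy": 0.08,"dz": 0.6,"rx": 0,"ry": 0,"rz": -0.1,"claw": 0},{"dx": 0.15,"dy": 0.08,"dz": 1.2,"rx": 0,"ry": 0,"rz": -0.1,"claw": 0},{"dx": 0.15,"dy": 0.08,"dz": 1.2,"rx": 0,"ry": 0,"rz": -0.1,"claw": 0},{"dx": 0.15,"dy": 0.08,"dz": 1.2,"rx": 0,"ry": 0,"rz": -0.1,"claw": 0},{"dx": 0.15,"dy": 0.08,"dz": 1.2,"rx": 0,"ry": 0,"rz": -0.1,"claw": 0}])

```text
clock: 4.2
tcp_pos: [517.7, -331.2, 149.3]
orientation: [3.139, 0.0, 1.364]
force: [1.5, 0.8, 1.0]
finger_gap: 86.8
finger_force: 0.0
```

```bash
python3 - <<'E'
from h import *
s=arm.sense(); print(s["clock"],s["tcp_pos"],np.degrees(s["orientation"]),abs(s["dq"]).max())
k,im=wrist("w4"); s=arm.sense(); print(s["tcp_pos"])
d=finder.outline_of("wrist","scoop")[0]; print(d["score"],d["bbox"])
P=lambda v:Rn.from_euler("z",v[2]).apply(np.array([[73.9,16,24],[73.9,-16,24],[70.7,16,50.2],[70.7,-16,50.2],[30,30,6],[30,-30,6],[-55,30,6],[-55,-30,6],[-76,16,5],[-76,-16,5],[-78,16,30],[-78,-16,30]]))+[v[0],v[1],0]
for v in ([512,-338,1.351],[519,-328,1.368]): print(bbox(proj(k,P(v))).round(), proj(k,P(v))[[4,5,6,7]].round().tolist())
E
```

```text
4.2 [ 517.69858448 -331.22839718  149.33626495] [1.79863264e+02 1.31437640e-02 7.81796552e+01] 0.007440116183569599
[ 517.52038328 -331.55251899  149.44882608]
0.67 [254.9, 129.7, 58.4, 141.5]
[250. 134. 311. 290.] [[250.0, 179.0], [311.0, 180.0], [252.0, 258.0], [308.0, 259.0]]
[254. 121. 316. 280.] [[254.0, 168.0], [316.0, 168.0], [257.0, 249.0], [314.0, 248.0]]
```

View pics/w4.png

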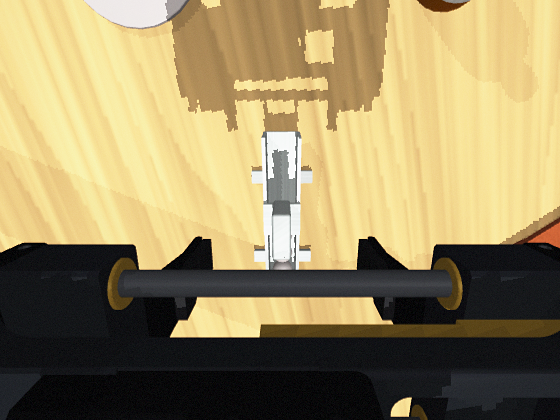

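The front foot is at row 175 (columns 251–312) and the rear foot at row 255, both centred on column 281. This puts the scoop at about (514, −335) with yaw 77.6°.

Emit:
apply_moves(targets=[{"dx": -0.1,"dy": -0.07,"dz": 0.7,"rx": 0,"ry": 0,"rz": 0.1,"claw": 0},{"dx": -0.1,"dy": -0.07,"dz": 1.4,"rx": 0,"ry": 0,"rz": 0.1,"claw": 0},{"dx": -0.1,"dy": -0.07,"dz": 1.92,"rx": 0,"ry": 0,"rz": 0.1,"claw": 0},{"dx": -0.1,"dy": -0.07,"dz": 1.92,"rx": 0,"ry": 0,"rz": 0.1,"claw": 0},{"dx": -0.1,"dy": -0.07,"dz": 1.92,"rx": 0,"ry": 0,"rz": 0.1,"claw": 0.5}])

```text
clock: 4.8
tcp_pos: [513.3, -335.4, 72.0]
orientation: [3.141, 0.0, 1.352]
force: [0.2, -0.9, -0.5]
finger_gap: 84.0
finger_force: 0.0
```

Emit:
apply_moves(targets=[{"dx": 0,"dy": 0,"dz": 0,"rx": 0,"ry": 0,"rz": 0,"claw": 0.7},{"dx": 0,"dy": 0,"dz": 0,"rx": 0,"ry": 0,"rz": 0,"claw": 0.8},{"dx": 0,"dy": 0,"dz": 0,"rx": 0,"ry": 0,"rz": 0,"claw": 0.9},{"dx": 0,"dy": 0,"dz": 0,"rx": 0,"ry": 0,"rz": 0,"claw": 1},{"dx": 0,"dy": 0,"dz": 0,"rx": 0,"ry": 0,"rz": 0,"claw": 1}], newtons=30)

```text
clock: 5.3
tcp_pos: [512.9, -334.9, 71.4]
orientation: [3.141, -0.0, 1.352]
force: [-0.2, -0.2, 0.5]
finger_gap: 47.3
finger_force: 0.0
```

Emit:
apply_moves(targets=[{"dx": 0,"dy": 0,"dz": 0,"rx": 0,"ry": 0,"rz": 0,"claw": 1},{"dx": 0,"dy": 0,"dz": 0,"rx": 0,"ry": 0,"rz": 0,"claw": 1}], newtons=30)

```text
clock: 5.5
tcp_pos: [512.8, -334.9, 71.1]
orientation: [-3.142, -0.0, 1.352]
force: [-0.4, -0.3, -0.8]
finger_gap: 31.0
finger_force: 0.0
```

Emit:
apply_moves(targets=[{"dx": 0,"dy": 0,"dz": 0,"rx": 0,"ry": 0,"rz": 0,"claw": 1},{"dx": 0,"dy": 0,"dz": 0,"rx": 0,"ry": 0,"rz": 0,"claw": 1},{"dx": 0,"dy": 0,"dz": 0,"rx": 0,"ry": 0,"rz": 0,"claw": 1},{"dx": 0,"dy": 0,"dz": 0,"rx": 0,"ry": 0,"rz": 0,"claw": 1},{"dx": 0,"dy": 0,"dz": 0,"rx": 0,"ry": 0,"rz": 0,"claw": 1}], newtons=40)

```text
clock: 6.0
tcp_pos: [512.7, -334.8, 70.9]
orientation: [-3.141, -0.0, 1.353]
force: [0.5, 0.2, -2.4]
finger_gap: 13.5
finger_force: 39.9
```

Emit:
apply_moves(targets=[{"dx": 0,"dy": 0,"dz": -0.3,"rx": 0,"ry": 0,"rz": 0,"claw": 1},{"dx": 0,"dy": 0,"dz": -0.8,"rx": 0,"ry": 0,"rz": 0,"claw": 1},{"dx": 0,"dy": 0,"dz": -1.5,"rx": 0,"ry": 0,"rz": 0,"claw": 1},{"dx": 0,"dy": 0,"dz": -2.3,"rx": 0,"ry": 0,"rz": 0,"claw": 1},{"dx": 0,"dy": 0,"dz": -3.0,"rx": 0,"ry": 0,"rz": 0,"claw": 1}])

```text
clock: 6.5
tcp_pos: [512.5, -335.2, 193.2]
orientation: [3.141, 0.0, 1.352]
force: [0.7, 0.1, -1.6]
finger_gap: 13.8
finger_force: 39.9
```

```bash
python3 - <<'E'
from h import *
s=arm.sense(); print(s["clock"],s["tcp_pos"],s["force"],s["finger_gap"],s["finger_force"])
yaw=77.5
d=np.array([np.cos(np.radians(yaw)),np.sin(np.radians(yaw))])
J=np.array([613,46])
# grip offset from lip -73.9 ; hold lip 60 mm short, 40 above
a=np.r_[J-d*(14+73.9+45)]; print(a)
mid=(np.array(s["tcp_pos"][:2])+a)/2
n=now(); plan([n,pose(*mid,190,yaw),pose(*a,190,yaw)])
E
```

```text
6.5 [ 512.4802448  -335.17448997  193.16204193] [ 0.70122149  0.11696538 -1.58504057] 13.837763695587595 39.94522958993912
[584.23517531 -83.74973935]
d [3.263 0.193 0.079] r [ 0.004  0.002 -0.008] mm 131 deg 0
d [3.262 0.195 0.   ] r [0. 0. 0.] mm 131 deg 0
```

Emit:
apply_moves(targets=[{"dx": 0.4,"dy": 0.02,"dz": 0,"rx": 0,"ry": 0,"rz": 0,"claw": 1},{"dx": 1.1,"dy": 0.06,"dz": 0,"rx": 0,"ry": 0,"rz": 0,"claw": 1},{"dx": 1.85,"dy": 0.11,"dz": 0,"rx": 0,"ry": 0,"rz": 0,"claw": 1},{"dx": 2.6,"dy": 0.15,"dz": 0,"rx": 0,"ry": 0,"rz": 0,"claw": 1},{"dx": 3.35,"dy": 0.2,"dz": 0,"rx": 0,"ry": 0,"rz": 0,"claw": 1}])

```text
clock: 7.0
tcp_pos: [549.1, -203.3, 190.1]
orientation: [-3.139, -0.001, 1.353]
force: [-0.6, 0.1, -2.9]
finger_gap: 13.6
finger_force: 39.9
```

Emit:
apply_moves(targets=[{"dx": 0.7,"dy": 0.04,"dz": 0,"rx": 0,"ry": 0,"rz": 0,"claw": 1},{"dx": 1.35,"dy": 0.08,"dz": 0,"rx": 0,"ry": 0,"rz": 0,"claw": 1},{"dx": 1.95,"dy": 0.11,"dz": 0,"rx": 0,"ry": 0,"rz": 0,"claw": 1},{"dx": 2.45,"dy": 0.14,"dz": 0,"rx": 0,"ry": 0,"rz": 0,"claw": 1},{"dx": 2.8,"dy": 0.17,"dz": 0,"rx": 0,"ry": 0,"rz": 0,"claw": 1}])

```text
clock: 7.5
tcp_pos: [580.1, -94.9, 190.1]
orientation: [-3.139, -0.001, 1.355]
force: [-0.0, 0.0, -3.6]
finger_gap: 14.0
finger_force: 39.9
```

Emit:
apply_moves(targets=[{"dx": 0.25,"dy": 0.01,"dz": 0,"rx": 0,"ry": 0,"rz": 0,"claw": 1},{"dx": 0.35,"dy": 0.02,"dz": 0,"rx": 0,"ry": 0,"rz": 0,"claw": 1},{"dx": 0.35,"dy": 0.02,"dz": 0,"rx": 0,"ry": 0,"rz": 0,"claw": 1},{"dx": 0.35,"dy": 0.02,"dz": 0,"rx": 0,"ry": 0,"rz": 0,"claw": 1},{"dx": 0.35,"dy": 0.02,"dz": 0,"rx": 0,"ry": 0,"rz": 0,"claw": 1}])

```text
clock: 8.0
tcp_pos: [584.1, -85.8, 191.2]
orientation: [3.142, 0.0, 1.35]
force: [0.0, -0.7, -2.9]
finger_gap: 14.1
finger_force: 39.9
```

```bash
python3 - <<'E'
from h import *
s=arm.sense(); print(s["clock"],s["tcp_pos"],s["orientation"],abs(s["dq"]).max())
k,im=wrist("w5")
d=finder.outline_of("wrist","jar"); print([(q["score"],q["bbox"]) for q in d[:2]])
# mouth ring: fit rim ellipse predicted for jar candidates
for J in ([612,45],[616,50]): print(bbox(proj(k,rev([(36,90)],*J))).round(1),bbox(proj(k,rev([(29,90)],*J))).round(1))
for yaw in [77.5]:
    R=Rn.from_euler("z",yaw,degrees=True); print("lip pred",proj(k,s["tcp_pos"]+R.apply([[73.9,13,-44],[73.9,-13,-44],[70.7,16,-21.5],[70.7,-16,-21.5]])).round())
cv2.imwrite("pics/w5c.png",cv2.resize(im[0:260,150:430,::-1],(800,743)[:2] if 0 else (640,594),interpolation=2))
E
```

```text
8.0 [584.07114751 -85.77805018 191.20038451] [3.14153487e+00 4.13475951e-04 1.35047546e+00] 0.003229267298646781
[(0.88, [236.8, 1.4, 104.3, 100.5])]
[234.7 -14.5 331.4  93.4] [244.1  -3.2 322.   83.7]
[238.2 -24.  335.5  85.4] [247.7 -12.5 326.1  75.6]
lip pred [[264. 126.]
 [306. 126.]
 [255. 132.]
 [314. 132.]]
```

View pics/w5c.png

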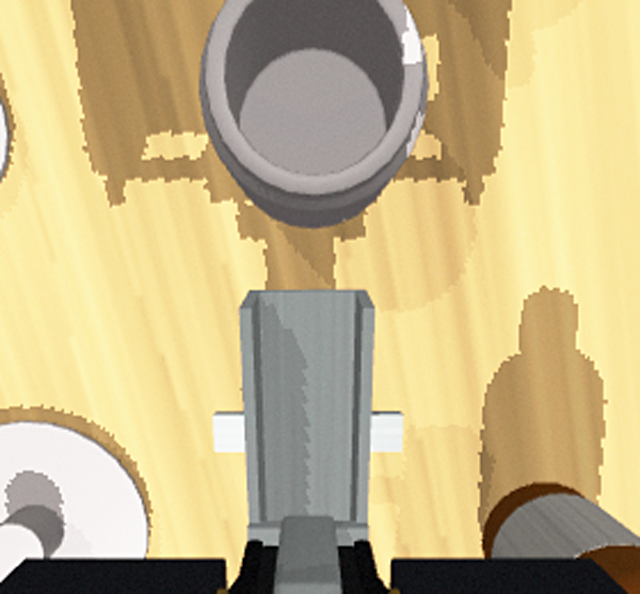

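The crop shows the mouth's near inner edge at crop row 173 and its inner columns at 222–405. The lip is at crop row 291, centred at column 308. That puts the jar at about (616, 50) and the lip 66 mm short of its centre, 1.7 mm off to the side.

Emit:
apply_moves(targets=[{"dx": 0.25,"dy": 0.01,"dz": 0,"rx": 0,"ry": 0,"rz": 0,"claw": 1},{"dx": 0.65,"dy": 0.02,"dz": 0,"rx": 0,"ry": 0,"rz": 0,"claw": 1},{"dx": 1.0,"dy": 0.04,"dz": 0.1,"rx": 0,"ry": 0,"rz": 0,"claw": 1},{"dx": 1.2,"dy": 0.04,"dz": 0.35,"rx": 0,"ry": 0,"rz": 0,"claw": 1},{"dx": 1.29,"dy": 0.04,"dz": 0.7,"rx": 0,"ry": 0,"rz": 0,"claw": 1}])

```text
clock: 8.6
tcp_pos: [597.7, -32.2, 162.3]
orientation: [3.141, -0.001, 1.356]
force: [-0.2, -0.4, -2.5]
finger_gap: 13.7
finger_force: 39.9
```

Emit:
apply_moves(targets=[{"dx": 0,"dy": 0,"dz": 0.25,"rx": 0,"ry": 0,"rz": 0,"claw": 1},{"dx": 0,"dy": 0,"dz": 0.4,"rx": 0,"ry": 0,"rz": 0,"claw": 1},{"dx": 0,"dy": 0,"dz": 0.5,"rx": 0,"ry": 0,"rz": 0,"claw": 1},{"dx": 0,"dy": 0,"dz": 0.5,"rx": 0,"ry": 0,"rz": 0,"claw": 1},{"dx": 0,"dy": 0,"dz": 0.5,"rx": 0,"ry": 0,"rz": 0,"claw": 1}])

```text
clock: 9.1
tcp_pos: [597.3, -35.0, 143.4]
orientation: [3.141, -0.0, 1.352]
force: [0.0, 0.0, -2.1]
finger_gap: 13.7
finger_force: 39.9
```

```bash
python3 - <<'E'
from h import *
s=arm.sense(); print(s["clock"],s["tcp_pos"],s["orientation"],s["force"])
t,R=now(); lip=t+R.apply([73.9,0,43.6]); d=R.apply([1,0,0]); J=np.array([616.3,50]); print("lip",lip.round(1),"short of centre",(J-lip[:2])@d[:2])
p=np.array([73.9,0,43.6])
for a in (2,4,6,8,10,12.5,15,20,35):
    r=Rn.from_euler("y",-a,degrees=True); print(a,((p-r.apply(p))/40).round(3),round(-a/6,3))
for v in ("scene","side"):
    im=vision.get_image(v); cv2.imwrite(f"pics/{v}2.png",im[:,:,::-1])
c=proj(cam("scene"),[[616,50,90]])[0].astype(int); e=proj(cam("side"),[[616,50,90]])[0].astype(int)
f=lambda n,c:cv2.resize(cv2.imread(f"pics/{n}2.png")[c[1]-50:c[1]+50,c[0]-50:c[0]+50],(400,400),interpolation=2)
cv2.imwrite("pics/p2.png",np.hstack([f("scene",c),f("side",e)]))
E
```

```text
9.1 [597.29533124 -35.01958957 143.37720649] [ 3.14106346e+00 -6.52295731e-05  1.35157153e+00] [ 0.02731604  0.02571431 -2.08843596]
lip [613.4  37.1  99.8] short of centre 13.214917818941407
2 [ 0.039  0.    -0.064] -0.333
4 [ 0.081  0.    -0.126] -0.667
6 [ 0.124  0.    -0.187] -1.0
8 [ 0.17   0.    -0.247] -1.333
10 [ 0.217  0.    -0.304] -1.667
12.5 [ 0.28   0.    -0.374] -2.083
15 [ 0.345  0.    -0.441] -2.5
20 [ 0.484  0.    -0.566] -3.333
35 [ 0.959  0.    -0.863] -5.833
```

View pics/p2.png

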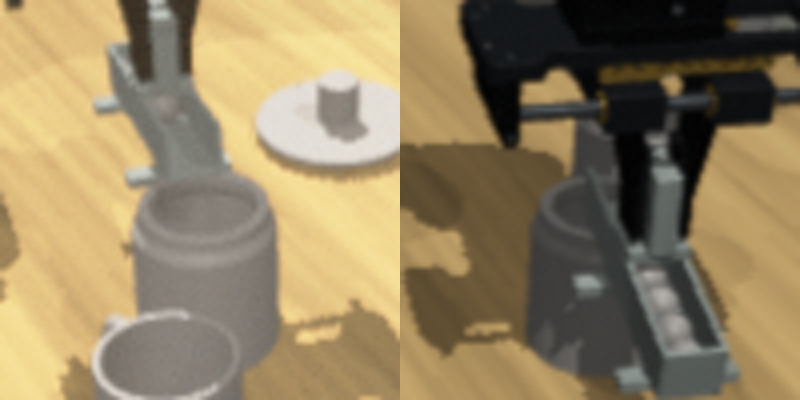

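The balls are still in the back of the trough. In the scene view the lip shows at (190,183), over the near part of the mouth, as predicted. I'll tilt about the lip.

Emit:
apply_moves(targets=[{"dx": 0.04,"dy": 0,"dz": -0.06,"rx": 0,"ry": -0.33,"rz": 0,"claw": 1},{"dx": 0.08,"dy": 0,"dz": -0.13,"rx": 0,"ry": -0.67,"rz": 0,"claw": 1},{"dx": 0.12,"dy": 0,"dz": -0.19,"rx": 0,"ry": -1.0,"rz": 0,"claw": 1},{"dx": 0.17,"dy": 0,"dz": -0.25,"rx": 0,"ry": -1.33,"rz": 0,"claw": 1},{"dx": 0.22,"dy": 0,"dz": -0.3,"rx": 0,"ry": -1.67,"rz": 0,"claw": 1}])

```text
clock: 9.7
tcp_pos: [599.4, -25.7, 155.9]
orientation: [3.14, 0.175, 1.352]
force: [0.8, -0.1, -2.9]
finger_gap: 14.2
finger_force: 39.9
```

Emit:
apply_moves(targets=[{"dx": 0.04,"dy": 0,"dz": -0.06,"rx": 0,"ry": -0.33,"rz": 0,"claw": 1},{"dx": 0.08,"dy": 0,"dz": -0.13,"rx": 0,"ry": -0.67,"rz": 0,"claw": 1},{"dx": 0.12,"dy": 0,"dz": -0.19,"rx": 0,"ry": -1.0,"rz": 0,"claw": 1},{"dx": 0.17,"dy": 0,"dz": -0.25,"rx": 0,"ry": -1.33,"rz": 0,"claw": 1},{"dx": 0.22,"dy": 0,"dz": -0.3,"rx": 0,"ry": -1.67,"rz": 0,"claw": 1}])

```text
clock: 10.2
tcp_pos: [601.5, -15.2, 165.8]
orientation: [3.141, 0.352, 1.352]
force: [0.0, -0.0, -1.3]
finger_gap: 13.6
finger_force: 39.9
```

Emit:
apply_moves(targets=[{"dx": 0.06,"dy": 0,"dz": -0.1,"rx": 0,"ry": -0.5,"rz": 0,"claw": 1},{"dx": 0.12,"dy": 0,"dz": -0.19,"rx": 0,"ry": -1.0,"rz": 0,"claw": 1},{"dx": 0.19,"dy": 0,"dz": -0.27,"rx": 0,"ry": -1.5,"rz": 0,"claw": 1},{"dx": 0.27,"dy": 0,"dz": -0.36,"rx": 0,"ry": -2.0,"rz": 0,"claw": 1},{"dx": 0.345,"dy": 0,"dz": -0.44,"rx": 0,"ry": -2.5,"rz": 0,"claw": 1}])

```text
clock: 10.7
tcp_pos: [605.7, 3.9, 177.4]
orientation: [3.141, 0.615, 1.353]
force: [-0.0, 0.2, -1.6]
finger_gap: 13.5
finger_force: 39.9
```

Emit:
apply_moves(targets=[{"dx": 0,"dy": 0,"dz": 0,"rx": 0,"ry": 0,"rz": 0,"claw": 1},{"dx": 0,"dy": 0,"dz": 0,"rx": 0,"ry": 0,"rz": 0,"claw": 1},{"dx": 0,"dy": 0,"dz": 0,"rx": 0,"ry": 0,"rz": 0,"claw": 1}])

```text
clock: 11.0
tcp_pos: [605.3, 2.0, 177.5]
orientation: [3.141, 0.612, 1.351]
force: [-0.4, 0.3, -1.2]
finger_gap: 14.1
finger_force: 39.9
```

```bash
python3 - <<'E'
from h import *
s=arm.sense(); print(s["clock"],s["tcp_pos"],s["orientation"],s["force"])
k,im=wrist("w6")
for c in ("side","scene"):
    vision.get_image(c)
for c in ("wrist","side","scene"):
    print(c,[(round(q["score"],2),np.round(q["bbox"])) for q in finder.outline_of(c,"ball0")[:6]])
S=vision.get_image("scene"); a=proj(cam("scene"),[[616,50,100]])[0].astype(int)
x=cv2.resize(S[a[1]-50:a[1]+50,a[0]-50:a[0]+50,::-1],(400,400),interpolation=2)
y=cv2.resize(im[0:220,170:390,::-1],(400,400),interpolation=2); cv2.imwrite("pics/p3.png",np.hstack([x,y]))
E
```

```text
11.0 [605.25353076   2.04913347 177.52879452] [3.14125335 0.61176098 1.35054795] [-0.42415058  0.27473318 -1.22880866]
wrist [(0.9, array([261.,  58.,  23.,  31.])), (0.7, array([247.,  48.,  26.,  15.]))]
side []
scene []
```

View pics/p3.png

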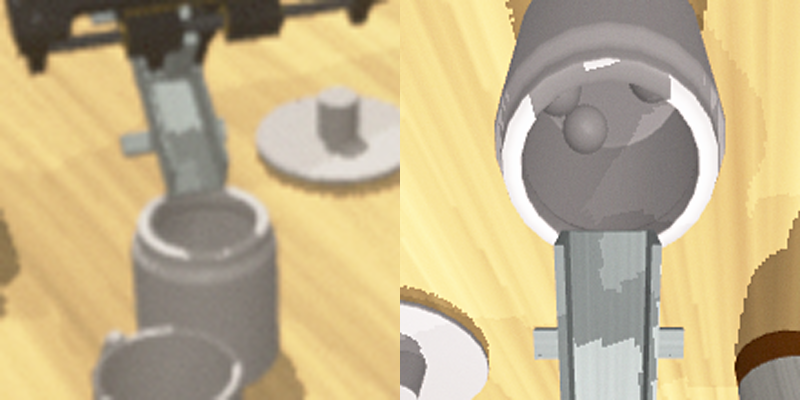

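Three balls are visible on the jar's floor at crop (585,128), (560,97) and (655,90). The trough looks empty and no ball is on the bench. The fourth is probably hidden by the wall, so I'll check from above before capping.

```bash
python3 - <<'E'
from h import *
plan([now(),pose(603,-6,200,77.4,35),pose(584,-85,200,77.4),pose(548,-210,195,77.4),pose(513,-335,160,77.4),pose(513,-335,75,77.4)])
E
```

```text
d [-0.512 -0.011 -0.332] r [0.006 0.002 0.007] mm 24 deg 0
d [-1.664 -0.033  1.165] r [0.    5.833 0.   ] mm 81 deg 35
d [-3.246 -0.197  0.125] r [0. 0. 0.] mm 130 deg 0
d [-3.241 -0.172  0.875] r [0. 0. 0.] mm 134 deg 0
d [ 0.    -0.     2.125] r [0. 0. 0.] mm 85 deg 0
```

Emit:
apply_moves(targets=[{"dx": -0.25,"dy": 0,"dz": -0.17,"rx": 0,"ry": 0,"rz": 0,"claw": 1},{"dx": -0.51,"dy": 0,"dz": -0.33,"rx": 0,"ry": 0,"rz": 0,"claw": 1}])

```text
clock: 11.55
tcp_pos: [603.4, -6.2, 200.6]
orientation: [-3.141, 0.612, 1.353]
force: [0.6, -0.2, -0.4]
finger_gap: 13.6
finger_force: 39.9
```

Emit:
apply_moves(targets=[{"dx": -0.33,"dy": -0.01,"dz": 0.23,"rx": 0,"ry": 1.17,"rz": 0,"claw": 1},{"dx": -0.67,"dy": -0.01,"dz": 0.47,"rx": 0,"ry": 2.33,"rz": 0,"claw": 1},{"dx": -1.0,"dy": -0.02,"dz": 0.7,"rx": 0,"ry": 3.5,"rz": 0,"claw": 1},{"dx": -1.33,"dy": -0.03,"dz": 0.93,"rx": 0,"ry": 4.67,"rz": 0,"claw": 1},{"dx": -1.66,"dy": -0.03,"dz": 1.165,"rx": 0,"ry": 5.83,"rz": 0,"claw": 1}])

```text
clock: 12.05
tcp_pos: [584.6, -86.4, 202.0]
orientation: [3.138, -0.004, 1.352]
force: [-0.3, -0.2, -3.1]
finger_gap: 13.5
finger_force: 40.0
```

Emit:
apply_moves(targets=[{"dx": -0.65,"dy": -0.04,"dz": 0.02,"rx": 0,"ry": 0,"rz": 0,"claw": 1},{"dx": -1.3,"dy": -0.08,"dz": 0.05,"rx": 0,"ry": 0,"rz": 0,"claw": 1},{"dx": -1.95,"dy": -0.12,"dz": 0.08,"rx": 0,"ry": 0,"rz": 0,"claw": 1},{"dx": -2.6,"dy": -0.16,"dz": 0.1,"rx": 0,"ry": 0,"rz": 0,"claw": 1},{"dx": -3.25,"dy": -0.2,"dz": 0.12,"rx": 0,"ry": 0,"rz": 0,"claw": 1}])

```text
clock: 12.55
tcp_pos: [547.7, -212.1, 196.3]
orientation: [3.141, 0.002, 1.352]
force: [0.4, 0.3, -2.1]
finger_gap: 13.8
finger_force: 39.9
```

Emit:
apply_moves(targets=[{"dx": -0.9,"dy": -0.05,"dz": 0.1,"rx": 0,"ry": 0,"rz": 0,"claw": 1},{"dx": -1.8,"dy": -0.1,"dz": 0.3,"rx": 0,"ry": 0,"rz": 0,"claw": 1},{"dx": -2.6,"dy": -0.14,"dz": 0.6,"rx": 0,"ry": 0,"rz": 0,"claw": 1},{"dx": -3.24,"dy": -0.17,"dz": 0.87,"rx": 0,"ry": 0,"rz": 0,"claw": 1},{"dx": -3.24,"dy": -0.17,"dz": 0.87,"rx": 0,"ry": 0,"rz": 0,"claw": 1}])

```text
clock: 13.05
tcp_pos: [510.0, -340.4, 160.5]
orientation: [-3.139, 0.005, 1.345]
force: [-0.3, -0.0, -1.3]
finger_gap: 13.7
finger_force: 39.9
```

```bash
python3 - <<'E'
from h import *
s=arm.sense(); print(s["clock"],s["tcp_pos"],s["orientation"],s["force"],s["finger_gap"])
plan([now(),pose(513,-335,74,77.4)])
k,im=wrist("w7"); print([(round(q["score"],2),np.round(q["bbox"])) for q in finder.outline_of("wrist","ball0")[:4]])
E
```

```text
13.05 [ 509.96903147 -340.3667778   160.51465663] [-3.13932037  0.00485672  1.34502893] [-0.29227657 -0.04390725 -1.29192782] 13.659846339846327
d [0.158 0.049 2.162] r [-0.022  0.046 -0.056] mm 87 deg 0
[(0.43, array([242., 124.,  85., 202.]))]
```

Emit:
apply_moves(targets=[{"dx": 0,"dy": 0,"dz": 0.6,"rx": 0,"ry": 0,"rz": 0,"claw": 1},{"dx": 0,"dy": 0,"dz": 1.3,"rx": 0,"ry": 0,"rz": 0,"claw": 1},{"dx": 0,"dy": 0,"dz": 1.8,"rx": 0,"ry": 0,"rz": 0,"claw": 1},{"dx": 0,"dy": 0,"dz": 2.05,"rx": 0,"ry": 0,"rz": 0,"claw": 1},{"dx": 0,"dy": 0,"dz": 2.15,"rx": 0,"ry": 0,"rz": 0,"claw": 1}])

```text
clock: 13.65
tcp_pos: [514.5, -333.9, 74.1]
orientation: [-3.141, 0.0, 1.354]
force: [0.2, -0.1, -1.3]
finger_gap: 13.7
finger_force: 39.9
```

Emit:
apply_moves(targets=[{"dx": 0,"dy": 0,"dz": 0.03,"rx": 0,"ry": 0,"rz": 0,"claw": 1},{"dx": 0,"dy": 0,"dz": 0.03,"rx": 0,"ry": 0,"rz": 0,"claw": 1},{"dx": 0,"dy": 0,"dz": 0.03,"rx": 0,"ry": 0,"rz": 0,"claw": 1}])

```text
clock: 13.95
tcp_pos: [514.6, -335.4, 74.2]
orientation: [3.14, 0.001, 1.353]
force: [-0.3, 0.4, -2.0]
finger_gap: 14.0
finger_force: 39.9
```

Emit:
apply_moves(targets=[{"dx": 0,"dy": 0,"dz": 0.03,"rx": 0,"ry": 0,"rz": 0,"claw": 1},{"dx": 0,"dy": 0,"dz": 0.06,"rx": 0,"ry": 0,"rz": 0,"claw": 1},{"dx": 0,"dy": 0,"dz": 0.06,"rx": 0,"ry": 0,"rz": 0,"claw": 1},{"dx": 0,"dy": 0,"dz": 0.06,"rx": 0,"ry": 0,"rz": 0,"claw": 1}])

```text
clock: 14.35
tcp_pos: [514.1, -335.1, 70.9]
orientation: [3.141, 0.001, 1.352]
force: [0.4, 0.6, -1.0]
finger_gap: 14.2
finger_force: 39.9
```

Emit:
apply_moves(targets=[{"dx": 0,"dy": 0,"dz": 0,"rx": 0,"ry": 0,"rz": 0,"claw": 0.7},{"dx": 0,"dy": 0,"dz": 0,"rx": 0,"ry": 0,"rz": 0,"claw": 0.5},{"dx": 0,"dy": 0,"dz": 0,"rx": 0,"ry": 0,"rz": 0,"claw": 0.4},{"dx": 0,"dy": 0,"dz": 0,"rx": 0,"ry": 0,"rz": 0,"claw": 0.4},{"dx": 0,"dy": 0,"dz": 0,"rx": 0,"ry": 0,"rz": 0,"claw": 0.3}])

```text
clock: 14.85
tcp_pos: [514.0, -335.1, 70.8]
orientation: [3.142, 0.001, 1.352]
force: [-0.0, -0.5, 0.9]
finger_gap: 45.9
finger_force: 0.0
```

```bash
python3 - <<'E'
from h import *
s=arm.sense(); print(s["clock"],s["tcp_pos"],s["force"],s["finger_gap"])
t=s["tcp_pos"]
plan([now(),pose(*t[:2],200,77.4),pose(560,-175,260,70),pose(600,-20,240,60)])
E
```

```text
14.85 [ 514.03600202 -335.06893477   70.7899217 ] [-7.00377786e-04 -4.80759142e-01  9.25250859e-01] 45.93167578885457
d [-3.00e-03  0.00e+00 -3.23e+00] r [0.    0.01  0.014] mm 129 deg 0
d [ 4.156  0.248 -1.5  ] r [-0.    -0.     1.233] mm 177 deg 7
d [ 3.983 -0.386  0.5  ] r [ 0.    -0.     1.667] mm 161 deg 10
```

Emit:
apply_moves(targets=[{"dx": 0,"dy": 0,"dz": -0.4,"rx": 0,"ry": 0,"rz": 0,"claw": 0},{"dx": 0,"dy": 0,"dz": -1.2,"rx": 0,"ry": 0,"rz": 0,"claw": 0},{"dx": 0,"dy": 0,"dz": -2.2,"rx": 0,"ry": 0,"rz": 0,"claw": 0},{"dx": 0,"dy": 0,"dz": -3.25,"rx": 0,"ry": 0,"rz": 0,"claw": 0},{"dx": 0,"dy": 0,"dz": -4.3,"rx": 0,"ry": 0,"rz": 0,"claw": 0}])

```text
clock: 15.35
tcp_pos: [513.7, -335.0, 245.6]
orientation: [3.141, 0.001, 1.352]
force: [1.1, -0.3, -0.5]
finger_gap: 83.6
finger_force: 0.0
```

Emit:
apply_moves(targets=[{"dx": 0.8,"dy": 0.05,"dz": -0.1,"rx": 0,"ry": 0,"rz": 0,"claw": 0},{"dx": 1.9,"dy": 0.1,"dz": -0.2,"rx": 0,"ry": 0,"rz": 0,"claw": 0},{"dx": 3.0,"dy": 0.15,"dz": -0.3,"rx": 0,"ry": 0,"rz": 0,"claw": 0},{"dx": 4.2,"dy": 0.2,"dz": -0.4,"rx": 0,"ry": 0,"rz": 0,"claw": 0},{"dx": 5.4,"dy": 0.25,"dz": -0.4,"rx": 0,"ry": 0,"rz": 0,"claw": 0}])

```text
clock: 15.85
tcp_pos: [571.1, -124.9, 260.6]
orientation: [3.139, 0.0, 1.351]
force: [1.0, 0.8, 0.4]
finger_gap: 87.1
finger_force: 0.0
```

Emit:
apply_moves(targets=[{"dx": 1.0,"dy": 0.1,"dz": 0,"rx": 0,"ry": 0,"rz": 0,"claw": 0},{"dx": 2.0,"dy": 0.2,"dz": 0,"rx": 0,"ry": 0,"rz": 0,"claw": 0},{"dx": 2.5,"dy": 0.25,"dz": 0,"rx": 0,"ry": 0,"rz": 0,"claw": 0},{"dx": 2.5,"dy": 0.25,"dz": 0,"rx": 0,"ry": 0,"rz": 0,"claw": 0},{"dx": 2.5,"dy": 0.25,"dz": 0,"rx": 0,"ry": 0,"rz": 0,"claw": 0}])

```text
clock: 16.35
tcp_pos: [601.8, -31.5, 259.2]
orientation: [3.141, 0.002, 1.352]
force: [-0.9, -0.7, 0.7]
finger_gap: 87.3
finger_force: 0.0
```

Emit:
apply_moves(targets=[{"dx": 0,"dy": 0,"dz": 0,"rx": 0,"ry": 0,"rz": 0,"claw": 0},{"dx": 0,"dy": 0,"dz": 0,"rx": 0,"ry": 0,"rz": 0,"claw": 0},{"dx": 0,"dy": 0,"dz": 0,"rx": 0,"ry": 0,"rz": 0,"claw": 0}])

```text
clock: 16.65
tcp_pos: [601.8, -32.1, 258.7]
orientation: [3.141, 0.001, 1.35]
force: [-0.3, 0.2, 1.4]
finger_gap: 87.2
finger_force: 0.0
```

```bash
python3 - <<'E'
from h import *
s=arm.sense(); print(s["clock"],s["tcp_pos"],s["orientation"],abs(s["dq"]).max())
k,im=wrist("w8")
for t in ("ball0","jar","lid"): print(t,[(round(q["score"],2),np.round(q["bbox"],1)) for q in finder.outline_of("wrist",t)[:5]])
for J in ([616.3,50],): print(bbox(proj(k,rev([(36,90)],*J))).round(1),bbox(proj(k,rev([(29,90)],*J))).round(1))
print("lid pred",proj(k,[[453,92,41]]))
cv2.imwrite("pics/w8c.png",cv2.resize(im[0:240,100:420,::-1],(800,600),interpolation=2))
E
```

```text
16.65 [601.75963386 -32.11982139 258.69269194] [3.14140360e+00 1.04297569e-03 1.35011785e+00] 0.006406845256195176
ball0 [(0.71, array([286.5, 109.5,  17.8,  16.2])), (0.67, array([254. , 113.1,  20.4,  14.2])), (0.52, array([278.3,  93.1,  14. ,  18.4])), (0.44, array([266.3, 126.7,  13.4,  15.7]))]
jar [(0.84, array([243.2,  74.1,  79.1,  78.2]))]
lid [(0.87, array([12.2,  0. , 81.2, 60.4])), (0.79, array([112.1,  82.9,  67.6,  64.2])), (0.74, array([20.9, 95.1, 62.6, 60.1]))]
[245.4  76.5 316.6 151.1] [252.4  84.2 309.7 144.3]
lid pred [[137.00979178 111.62217388]]
```

View pics/w8c.png

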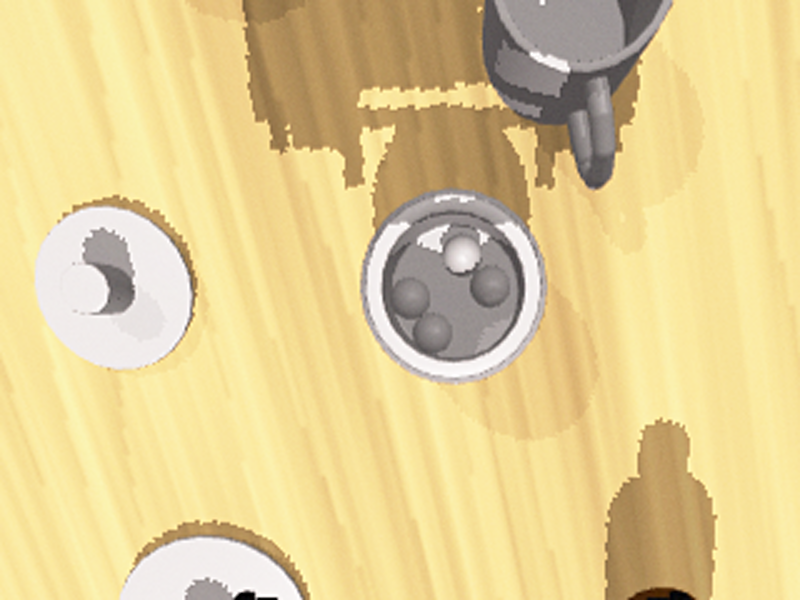

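All four balls are in the jar, at crop (462,254), (490,286), (410,298) and (432,332). The mouth spans crop columns 383–525 and rows 212–362, which matches the jar at (616.5, 49.6). The white lid is at crop (114,288).

```bash
python3 - <<'E'
from h import *
s=arm.sense(); k=cam("wrist",s); print(s["tcp_pos"])
for b in ([112.1,82.9,67.6,64.2],[20.9,95.1,62.6,60.1]):
    print(fit([(k,b)],PR["lid"],[453,92]))
a=np.array([[253.2,84.8,310,144.8]])[0]
f=lambda v:bbox(proj(k,rev([(29,90)],*v)))-a
r=least_squares(f,[616,50]); print("jar",r.x,r.fun)
x=fit([(k,[112.1,82.9,67.6,64.2])],PR["lid"],[453,92])[0]; print("knob",proj(k,[[*x,41]]))
plan([now(),pose(520,5,220,77.4),pose(x[0],x[1]-15,160,77.4)])
E
```

```text
[601.96337573 -31.07286822 258.44086299]
(array([447.74211418,  89.69590236]), array([ 1.3, -0.9, -1.3,  1. ]))
(array([325.56127496, 103.11187596]), array([-1.8, -1.4,  2. ,  3.3]))
jar [616.7738808  50.4531452] [-0.28197756 -0.02065741  0.28224405  0.03806111]
knob [[133.66538168 115.37691682]]
d [ 0.436 -2.196  0.961] r [-0.001  0.009  0.009] mm 97 deg 0
d [ 1.306 -2.143  1.5  ] r [0. 0. 0.] mm 117 deg 0
```

Emit:
apply_moves(targets=[{"dx": 0.2,"dy": -0.6,"dz": 0.2,"rx": 0,"ry": 0,"rz": 0,"claw": 0.4},{"dx": 0.5,"dy": -1.5,"dz": 0.6,"rx": 0,"ry": 0,"rz": 0,"claw": 0.4},{"dx": 0.9,"dy": -2.5,"dz": 1.1,"rx": 0,"ry": 0,"rz": 0,"claw": 0.4},{"dx": 1.3,"dy": -3.4,"dz": 1.7,"rx": 0,"ry": 0,"rz": 0,"claw": 0.4},{"dx": 1.74,"dy": -4.34,"dz": 2.45,"rx": 0,"ry": 0,"rz": 0,"claw": 0.4}])

```text
clock: 17.35
tcp_pos: [447.8, 75.0, 161.1]
orientation: [3.139, -0.001, 1.352]
force: [0.7, 1.6, -0.4]
finger_gap: 56.6
finger_force: 0.0
```

Emit:
apply_moves(targets=[{"dx": 0,"dy": 0,"dz": 0,"rx": 0,"ry": 0,"rz": 0,"claw": 0.4},{"dx": 0,"dy": 0,"dz": 0,"rx": 0,"ry": 0,"rz": 0,"claw": 0.4},{"dx": 0,"dy": 0,"dz": 0,"rx": 0,"ry": 0,"rz": 0,"claw": 0.4},{"dx": 0,"dy": 0,"dz": 0,"rx": 0,"ry": 0,"rz": 0,"claw": 0.4}])

```text
clock: 17.75
tcp_pos: [450.2, 73.5, 162.0]
orientation: [3.139, 0.0, 1.351]
force: [0.0, -0.6, -0.1]
finger_gap: 52.6
finger_force: 0.0
```

```bash
python3 - <<'E'
from h import *
s=arm.sense(); print(s["clock"],s["tcp_pos"],s["orientation"],abs(s["dq"]).max(),s["finger_gap"])
k,im=wrist("w9")
for q in finder.outline_of("wrist","lid")[:3]:
    x,r=fit([(k,q["bbox"])],PR["lid"],[448,90]); m=im[q["region"]].mean(0).round()
    print(round(q["score"],2),np.round(q["bbox"],1),m,x.round(1),r)
x=[448,90]
# disc edges at rows through hough
g=cv2.cvtColor(im,cv2.COLOR_RGB2GRAY)[:240]
print(cv2.HoughCircles(g,cv2.HOUGH_GRADIENT,1,40,param1=100,param2=30,minRadius=10,maxRadius=80))
print("pred knob",proj(k,[[448,90,41],[448,90,11]]))
plan([now(),pose(448,90,60,77.4),pose(448,90,31,77.4)])
E
```

```text
17.75 [450.19074227  73.51622766 162.02736621] [3.13910199e+00 1.81131506e-04 1.35056503e+00] 0.006320251732467319 52.56168674531879
0.87 [129.2  26.1  87.9  95.6] [113.  46. 156.] [375.5 210.9] [-0.3  0.6  0.3 -0.8]
0.71 [123.5 162.3  74.5  72.8] [238. 124.   0.] [325.1 100.1] [-2.3 -1.   2.7  1.9]
0.62 [238.1 150.1  80.8  71.9] [238. 234. 233.] [446.8  86.2] [ 1.2 -2.  -1.2  3.4]
[[[278.5 183.5  37.4]
  [495.5 196.5  44.8]
  [163.5 190.5  41.3]
  [178.5  68.5  48.8]]]
pred knob [[278.31554565 190.91655687]
 [278.83624    184.45595962]]
d [ 0.393 -0.134  2.542] r [ 0.015  0.005 -0.001] mm 103 deg 0
d [ 0.    -0.     0.725] r [0. 0. 0.] mm 29 deg 0
```

Emit:
apply_moves(targets=[{"dx": 0.2,"dy": -0.08,"dz": 0.6,"rx": 0,"ry": 0,"rz": 0,"claw": 0.4},{"dx": 0.41,"dy": -0.15,"dz": 1.4,"rx": 0,"ry": 0,"rz": 0,"claw": 0.4},{"dx": 0.41,"dy": -0.15,"dz": 2.2,"rx": 0,"ry": 0,"rz": 0,"claw": 0.4},{"dx": 0.41,"dy": -0.15,"dz": 2.8,"rx": 0,"ry": 0,"rz": 0,"claw": 0.4},{"dx": 0.41,"dy": -0.15,"dz": 3.1,"rx": 0,"ry": 0,"rz": 0,"claw": 0.4}])

```text
clock: 18.35
tcp_pos: [445.7, 90.8, 35.4]
orientation: [-3.14, 0.003, 1.352]
force: [-0.1, 0.1, -0.0]
finger_gap: 52.3
finger_force: 0.0
```

Emit:
apply_moves(targets=[{"dx": 0,"dy": 0,"dz": 0.1,"rx": 0,"ry": 0,"rz": 0,"claw": 0.4},{"dx": 0,"dy": 0,"dz": 0.15,"rx": 0,"ry": 0,"rz": 0,"claw": 0.4},{"dx": 0,"dy": 0,"dz": 0.15,"rx": 0,"ry": 0,"rz": 0,"claw": 0.4}])

```text
clock: 18.65
tcp_pos: [446.9, 91.4, 31.8]
orientation: [3.14, 0.0, 1.352]
force: [0.6, -0.2, -0.1]
finger_gap: 52.3
finger_force: 0.0
```

Emit:
apply_moves(targets=[{"dx": 0,"dy": 0,"dz": 0,"rx": 0,"ry": 0,"rz": 0,"claw": 0.8},{"dx": 0,"dy": 0,"dz": 0,"rx": 0,"ry": 0,"rz": 0,"claw": 1},{"dx": 0,"dy": 0,"dz": 0,"rx": 0,"ry": 0,"rz": 0,"claw": 1},{"dx": 0,"dy": 0,"dz": 0,"rx": 0,"ry": 0,"rz": 0,"claw": 1},{"dx": 0,"dy": 0,"dz": 0,"rx": 0,"ry": 0,"rz": 0,"claw": 1}], newtons=25)

```text
clock: 19.15
tcp_pos: [446.3, 91.4, 31.3]
orientation: [3.141, 0.001, 1.353]
force: [-0.8, 0.0, 1.7]
finger_gap: 23.5
finger_force: 25.0
```

Emit:
apply_moves(targets=[{"dx": 0,"dy": 0,"dz": 0,"rx": 0,"ry": 0,"rz": 0,"claw": 1},{"dx": 0,"dy": 0,"dz": -0.3,"rx": 0,"ry": 0,"rz": 0,"claw": 1},{"dx": 0,"dy": 0,"dz": -1.0,"rx": 0,"ry": 0,"rz": 0,"claw": 1},{"dx": 0,"dy": 0,"dz": -2.0,"rx": 0,"ry": 0,"rz": 0,"claw": 1},{"dx": 0,"dy": 0,"dz": -3.0,"rx": 0,"ry": 0,"rz": 0,"claw": 1}])

```text
clock: 19.65
tcp_pos: [445.3, 91.0, 152.4]
orientation: [-3.14, 0.002, 1.352]
force: [0.3, 1.2, -0.2]
finger_gap: 23.5
finger_force: 25.0
```

```bash
python3 - <<'E'
from h import *
s=arm.sense(); print(s["clock"],s["tcp_pos"],s["orientation"],s["force"],s["finger_gap"])
t=s["tcp_pos"]; print(np.degrees(s["orientation"]))
k,im=wrist("w10"); g=cv2.cvtColor(im,cv2.COLOR_RGB2GRAY)[:240]
for q in finder.outline_of("wrist","lid")[:3]: print(round(q["score"],2),np.round(q["bbox"],1),im[q["region"]].mean(0).round())
T=s["tcp_pos"]; 
for z in (-20,-25.8): print(z,bbox(proj(k,rev([(40,0)],T[0],T[1],T[2]+z))).round(1))
plan([now(),pose(540,60,175,77.4),pose(616.8,50,150,77.4)])
E
```

```text
19.65 [445.28628411  90.95582244 152.44867152] [-3.14021913e+00  2.36118118e-03  1.35173626e+00] [ 0.33266644  1.16090801 -0.24876053] 23.45700853417924
[-1.79921303e+02  1.35285716e-01  7.74487828e+01]
0.9 [221.  190.5 129.8 121.8] [183. 177. 176.]
0.71 [133.3  43.1  95.5  92.5] [117.  48. 159.]
-20 [218.9 187.9 351.4 310. ]
-25.8 [220.9 185.8 349.4 304.7]
d [-0.288  2.39  -0.458] r [ 0.079 -0.052  0.011] mm 98 deg 1
d [0.175 1.928 0.625] r [0. 0. 0.] mm 81 deg 0
```

Emit:
apply_moves(targets=[{"dx": -0.05,"dy": 0.4,"dz": -0.1,"rx": 0,"ry": 0,"rz": 0,"claw": 1},{"dx": -0.1,"dy": 0.9,"dz": -0.2,"rx": 0,"ry": 0,"rz": 0,"claw": 1},{"dx": -0.17,"dy": 1.4,"dz": -0.3,"rx": 0,"ry": 0,"rz": 0,"claw": 1},{"dx": -0.23,"dy": 1.9,"dz": -0.4,"rx": 0,"ry": 0,"rz": 0,"claw": 1},{"dx": -0.29,"dy": 2.39,"dz": -0.46,"rx": 0,"ry": 0,"rz": 0,"claw": 1}])

```text
clock: 20.25
tcp_pos: [536.9, 59.1, 169.1]
orientation: [-3.14, 0.002, 1.352]
force: [0.4, -0.0, -0.8]
finger_gap: 23.6
finger_force: 25.0
```

Emit:
apply_moves(targets=[{"dx": 0.05,"dy": 0.6,"dz": 0.1,"rx": 0,"ry": 0,"rz": 0,"claw": 1},{"dx": 0.1,"dy": 1.15,"dz": 0.3,"rx": 0,"ry": 0,"rz": 0,"claw": 1},{"dx": 0.15,"dy": 1.6,"dz": 0.5,"rx": 0,"ry": 0,"rz": 0,"claw": 1},{"dx": 0.19,"dy": 1.93,"dz": 0.7,"rx": 0,"ry": 0,"rz": 0,"claw": 1},{"dx": 0.19,"dy": 1.93,"dz": 0.87,"rx": 0,"ry": 0,"rz": 0,"claw": 1}])

```text
clock: 20.75
tcp_pos: [614.7, 49.8, 133.5]
orientation: [-3.141, 0.002, 1.352]
force: [-0.9, -0.4, -1.6]
finger_gap: 23.6
finger_force: 25.0
```

Emit:
apply_moves(targets=[{"dx": 0,"dy": 0,"dz": 0,"rx": 0,"ry": 0,"rz": 0,"claw": 1},{"dx": 0,"dy": 0,"dz": 0,"rx": 0,"ry": 0,"rz": 0,"claw": 1},{"dx": 0,"dy": 0,"dz": 0,"rx": 0,"ry": 0,"rz": 0,"claw": 1},{"dx": 0,"dy": 0,"dz": 0,"rx": 0,"ry": 0,"rz": 0,"claw": 1}])

```text
clock: 21.15
tcp_pos: [613.7, 50.3, 135.3]
orientation: [3.141, 0.0, 1.353]
force: [0.3, -0.1, -0.9]
finger_gap: 23.3
finger_force: 25.0
```

```bash
python3 - <<'E'
from h import *
s=arm.sense(); T=s["tcp_pos"]; print(s["clock"],T,np.degrees(s["orientation"]),s["force"],abs(s["dq"]).max())
for c in ("scene","side"):
    k=cam(c); im=vision.get_image(c); cv2.imwrite(f"pics/{c}3.png",im[:,:,::-1])
    for t in ("jar","lid"):
        for q in finder.outline_of(c,t)[:4]:
            b=q["bbox"]; print(c,t,round(q["score"],2),np.round(b,1),im[q["region"]].mean(0).round(),"midcol",round(b[0]+b[2]/2,1))
    P=proj(k,[[617,50,40],[T[0],T[1],T[2]-23]]); print("pred jar, lid",P.round(1).tolist())
    for n,x in (("jar",rev(PR["jar"],616.8,50)),("lid",rev([(40,6),(40,11)],T[0],T[1],T[2]-31.3))): print(n,bbox(proj(k,x)).round(1))
    # column midpoint per row in regions
E
```

```text
21.15 [613.74856526  50.30865613 135.2785412 ] [1.79970046e+02 1.92477042e-02 7.74970553e+01] [ 0.26476249 -0.07525868 -0.94827689] 0.0036291703064167445
scene jar 0.66 [222.9 223.4  31.6  42.5] [139. 131. 122.] midcol 238.7
scene lid 0.88 [355.2 245.6  32.3  28.5] [133.  84. 147.] midcol 371.3
scene lid 0.81 [218.3 202.7  35.5  26.7] [166. 159. 151.] midcol 236.1
scene lid 0.59 [334.5 217.2  37.   24.6] [214. 120.  30.] midcol 353.0
pred jar, lid [[236.8, 245.0], [236.9, 217.3]]
jar [217.8 217.3 255.1 270.5]
lid [218.  206.5 255.6 228.6]
side jar 0.87 [292.5 202.6  36.7  47.4] [96. 93. 89.] midcol 310.9
side lid 0.7 [162.4 234.5  37.6  25.9] [159.  70.  14.] midcol 181.2
side lid 0.6 [297.7 181.2  34.6  24.2] [122. 119. 114.] midcol 315.0
pred jar, lid [[313.7, 222.4], [314.5, 195.0]]
jar [295.6 195.8 332.6 246.8]
lid [296.3 185.5 332.9 205. ]
```

```bash
python3 - <<'E'
from h import *
s=arm.sense(); T=s["tcp_pos"]; print(T)
def edges(row,c0):
    # contiguous low-saturation run about c0 with linear sub-pixel crossing
    th=70; r=row.astype(float); i=c0
    while i>0 and r[i]<th: i-=1
    j=c0
    while j<len(r)-1 and r[j]<th: j+=1
    L=i+(r[i]-th)/(r[i]-r[i+1]); R=j-(r[j]-th)/(r[j]-r[j-1]); return L,R
for c,c0,rows in (("scene",236,range(200,256,3)),("side",314,range(184,250,3))):
    im=cv2.imread(f"pics/{c}3.png"); S=cv2.GaussianBlur(cv2.resize(cv2.cvtColor(im,cv2.COLOR_BGR2HSV)[:,:,1],None,fx=1,fy=1),(3,3),0)
    k=cam(c)
    print(c,[(r,*np.round(edges(S[r],c0),1),round(sum(edges(S[r],c0))/2,1)) for r in rows])
    for n,p in (("jar@616.8,50 z30,60",[[616.8,50,30],[616.8,50,60]]),("lid",[[T[0],T[1],T[2]-23]])): print(n,proj(k,p).round(1).tolist())
E
```

```text
[613.9154563   50.17295412 134.8160496 ]
scene [(200, np.float64(inf), np.float64(261.0), np.float64(inf)), (203, np.float64(231.2), np.float64(243.4), np.float64(237.3)), (206, np.float64(230.6), np.float64(243.5), np.float64(237.0)), (209, np.float64(231.0), np.float64(243.2), np.float64(237.1)), (212, np.float64(231.7), np.float64(243.9), np.float64(237.8)), (215, np.float64(231.4), np.float64(283.5), np.float64(257.5)), (218, np.float64(218.2), np.float64(255.3), np.float64(236.8)), (221, np.float64(219.1), np.float64(253.7), np.float64(236.4)), (224, np.float64(220.8), np.float64(252.2), np.float64(236.5)), (227, np.float64(219.7), np.float64(252.9), np.float64(236.3)), (230, np.float64(219.0), np.float64(254.1), np.float64(236.5)), (233, np.float64(218.5), np.float64(254.6), np.float64(236.5)), (236, np.float64(218.5), np.float64(254.5), np.float64(236.5)), (239, np.float64(219.0), np.float64(254.8), np.float64(236.9)), (242, np.float64(219.3), np.float64(254.8), np.float64(237.0)), (245, np.float64(219.5), np.float64(254.8), np.float64(237.2)), (248, np.float64(219.6), np.floa
[... 1154 characters left out ...]
95.7), np.float64(329.9), np.float64(312.8)), (229, np.float64(295.4), np.float64(329.6), np.float64(312.5)), (232, np.float64(295.3), np.float64(329.4), np.float64(312.4)), (235, np.float64(295.2), np.float64(329.1), np.float64(312.1)), (238, np.float64(295.9), np.float64(328.7), np.float64(312.3)), (241, np.float64(297.9), np.float64(327.6), np.float64(312.8)), (244, np.float64(301.9), np.float64(324.6), np.float64(313.2)), (247, np.float64(inf), np.float64(-inf), np.float64(nan))]
jar@616.8,50 z30,60 [[313.4, 226.1], [314.2, 215.0]]
lid [[314.6, 195.2]]<stdin>:9: RuntimeWarning: divide by zero encountered in scalar divide
<stdin>:13: RuntimeWarning: invalid value encountered in scalar add
```

```bash
python3 - <<'E'
from h import *
K=np.array(vision.camera_params("wrist")["mtx"]); Tc=np.array(vision.camera_params("wrist")["T_tool_cam"]); kt=(K,np.linalg.inv(Tc))
im=cv2.imread("pics/w10.png"); S=cv2.cvtColor(im,cv2.COLOR_BGR2HSV)[:,:,1].astype(float)
pts=[]
for c in range(240,332,6):
    col=S[160:235,c]; i=np.argmax(col<70); pts.append((c,160+i-(70-col[i])/(col[i-1]-col[i]) if i else np.nan))
pts=np.array(pts); print(pts.round(1).tolist())
# silhouette of disc (both faces) in the tool frame, tool z down: top face +20.3, underside +25.3
def top(v):
    P=np.vstack([np.c_[v[0]+40*np.cos(a),v[1]+40*np.sin(a),np.full(400,z)] for z in (20.3,25.3) for a in [np.linspace(-np.pi/2,np.pi/2,400)]])
    u=proj(kt,P); return np.array([min(np.interp(c,*u[:400][np.argsort(u[:400,0])].T),np.interp(c,*u[400:][np.argsort(u[400:,0])].T)) for c in pts[:,0]])
r=least_squares(lambda v:top(v)-pts[:,1],[0,0],loss="soft_l1"); print("lid offset in tool",r.x,r.fun.round(1))
E
```

```text
[[240.0, 162.5], [246.0, 186.2], [252.0, 197.2], [258.0, 194.6], [264.0, 193.2], [270.0, 191.2], [276.0, 190.2], [282.0, 189.6], [288.0, 189.3], [294.0, 178.0], [300.0, 191.2], [306.0, 192.5], [312.0, 195.3], [318.0, 198.3], [324.0, 202.3], [330.0, 207.3]]
lid offset in tool [-1.84337664 -1.01697115] [42.1 13.9 -0.6 -0.7 -1.4 -0.9 -0.7 -0.5 -0.1 11.9 -0.1  0.4 -0.   0.1
  0.1  0.2]
```

Emit:
apply_moves(targets=[{"dx": 0.03,"dy": 0.03,"dz": 0,"rx": 0,"ry": 0,"rz": 0,"claw": 1},{"dx": 0.056,"dy": 0.07,"dz": 0,"rx": 0,"ry": 0,"rz": 0,"claw": 1},{"dx": 0.056,"dy": 0.07,"dz": 0.1,"rx": 0,"ry": 0,"rz": 0,"claw": 1},{"dx": 0.056,"dy": 0.07,"dz": 0.2,"rx": 0,"ry": 0,"rz": 0,"claw": 1},{"dx": 0.056,"dy": 0.07,"dz": 0.25,"rx": 0,"ry": 0,"rz": 0,"claw": 1}])

```text
clock: 21.95
tcp_pos: [616.7, 51.7, 123.9]
orientation: [-3.14, 0.001, 1.352]
force: [0.7, -0.1, -1.8]
finger_gap: 23.3
finger_force: 25.0
```

Emit:
apply_moves(targets=[{"dx": 0,"dy": 0,"dz": 0,"rx": 0,"ry": 0,"rz": 0,"claw": 1},{"dx": 0,"dy": 0,"dz": 0.02,"rx": 0,"ry": 0,"rz": 0,"claw": 1},{"dx": 0,"dy": 0,"dz": 0.04,"rx": 0,"ry": 0,"rz": 0,"claw": 1},{"dx": 0,"dy": 0,"dz": 0.06,"rx": 0,"ry": 0,"rz": 0,"claw": 1},{"dx": 0,"dy": 0,"dz": 0.08,"rx": 0,"ry": 0,"rz": 0,"claw": 1}])

```text
clock: 22.45
tcp_pos: [617.2, 51.7, 121.5]
orientation: [3.141, 0.001, 1.352]
force: [0.1, -0.9, -1.2]
finger_gap: 23.2
finger_force: 25.0
```

Emit:
apply_moves(targets=[{"dx": 0,"dy": 0,"dz": 0.02,"rx": 0,"ry": 0,"rz": 0,"claw": 1},{"dx": 0,"dy": 0,"dz": 0.04,"rx": 0,"ry": 0,"rz": 0,"claw": 1},{"dx": 0,"dy": 0,"dz": 0.06,"rx": 0,"ry": 0,"rz": 0,"claw": 1},{"dx": 0,"dy": 0,"dz": 0.06,"rx": 0,"ry": 0,"rz": 0,"claw": 1}])

```text
clock: 22.85
tcp_pos: [617.0, 51.7, 118.9]
orientation: [-3.141, 0.001, 1.352]
force: [-0.4, -0.0, -1.2]
finger_gap: 23.5
finger_force: 25.0
```

Emit:
apply_moves(targets=[{"dx": 0,"dy": 0,"dz": 0.02,"rx": 0,"ry": 0,"rz": 0,"claw": 1},{"dx": 0,"dy": 0,"dz": 0.04,"rx": 0,"ry": 0,"rz": 0,"claw": 1},{"dx": 0,"dy": 0,"dz": 0.05,"rx": 0,"ry": 0,"rz": 0,"claw": 1},{"dx": 0,"dy": 0,"dz": 0.05,"rx": 0,"ry": 0,"rz": 0,"claw": 1}])

```text
clock: 23.25
tcp_pos: [617.1, 51.7, 117.0]
orientation: [-3.141, 0.001, 1.352]
force: [-0.1, -0.1, -1.5]
finger_gap: 23.2
finger_force: 25.0
```

Emit:
apply_moves(targets=[{"dx": 0,"dy": 0,"dz": 0.02,"rx": 0,"ry": 0,"rz": 0,"claw": 1},{"dx": 0,"dy": 0,"dz": 0.03,"rx": 0,"ry": 0,"rz": 0,"claw": 1},{"dx": 0,"dy": 0,"dz": 0.03,"rx": 0,"ry": 0,"rz": 0,"claw": 1}])

```text
clock: 23.55
tcp_pos: [617.1, 51.7, 115.8]
orientation: [-3.141, 0.001, 1.352]
force: [-0.2, 0.3, -1.7]
finger_gap: 23.3
finger_force: 25.0
```

Emit:
apply_moves(targets=[{"dx": 0,"dy": 0,"dz": 0.01,"rx": 0,"ry": 0,"rz": 0,"claw": 1},{"dx": 0,"dy": 0,"dz": 0.02,"rx": 0,"ry": 0,"rz": 0,"claw": 1},{"dx": 0,"dy": 0,"dz": 0.02,"rx": 0,"ry": 0,"rz": 0,"claw": 1}])

```text
clock: 23.85
tcp_pos: [617.2, 51.7, 115.3]
orientation: [3.142, 0.001, 1.352]
force: [0.9, 0.6, 0.9]
finger_gap: 23.3
finger_force: 25.0
```

Emit:
apply_moves(targets=[{"dx": 0,"dy": 0,"dz": 0,"rx": 0,"ry": 0,"rz": 0,"claw": 1},{"dx": 0,"dy": 0,"dz": 0,"rx": 0,"ry": 0,"rz": 0,"claw": 0.6},{"dx": 0,"dy": 0,"dz": 0,"rx": 0,"ry": 0,"rz": 0,"claw": 0.5},{"dx": 0,"dy": 0,"dz": 0,"rx": 0,"ry": 0,"rz": 0,"claw": 0.4},{"dx": 0,"dy": 0,"dz": 0,"rx": 0,"ry": 0,"rz": 0,"claw": 0.4}])

```text
clock: 24.35
tcp_pos: [617.2, 51.7, 115.0]
orientation: [3.142, 0.001, 1.352]
force: [0.6, 0.9, 0.5]
finger_gap: 46.9
finger_force: 0.0
```

Emit:
apply_moves(targets=[{"dx": 0,"dy": 0,"dz": 0,"rx": 0,"ry": 0,"rz": 0,"claw": 0.4},{"dx": 0,"dy": 0,"dz": -0.5,"rx": 0,"ry": 0,"rz": 0,"claw": 0.4},{"dx": 0,"dy": 0,"dz": -1.3,"rx": 0,"ry": 0,"rz": 0,"claw": 0.4},{"dx": 0,"dy": 0,"dz": -2.3,"rx": 0,"ry": 0,"rz": 0,"claw": 0.4},{"dx": 0,"dy": 0,"dz": -3.3,"rx": 0,"ry": 0,"rz": 0,"claw": 0.4}])

```text
clock: 24.85
tcp_pos: [616.8, 51.7, 248.2]
orientation: [-3.141, 0.001, 1.352]
force: [0.5, 0.3, 0.5]
finger_gap: 52.5
finger_force: 0.0
```

Emit:
apply_moves(targets=[{"dx": -1.0,"dy": 0,"dz": 0,"rx": 0,"ry": 0,"rz": 0,"claw": 0.4},{"dx": -2.0,"dy": 0,"dz": -0.3,"rx": 0,"ry": 0,"rz": 0,"claw": 0.4},{"dx": -2.0,"dy": 0,"dz": -0.3,"rx": 0,"ry": 0,"rz": 0,"claw": 0.4},{"dx": -2.0,"dy": 0,"dz": -0.3,"rx": 0,"ry": 0,"rz": 0,"claw": 0.4},{"dx": -2.0,"dy": 0,"dz": -0.3,"rx": 0,"ry": 0,"rz": 0,"claw": 0.4}])

```text
clock: 25.35
tcp_pos: [599.9, -25.0, 258.7]
orientation: [-3.141, 0.0, 1.354]
force: [0.4, 0.6, -0.3]
finger_gap: 52.4
finger_force: 0.0
```

```bash
python3 - <<'E'
from h import *
s=arm.sense(); print(s["clock"],s["tcp_pos"],s["force"],s["finger_gap"],abs(s["dq"]).max())
k,im=wrist("w11")
for q in finder.outline_of("wrist","lid")[:3]: print("lid",round(q["score"],2),np.round(q["bbox"],1),im[q["region"]].mean(0).round())
for J in ([616.8,50],[617,51.5]): print("pred seated disc",bbox(proj(k,rev([(40,90),(40,95)],*J))).round(1),"knob top",proj(k,[[*J,125]]).round(1))
S=cv2.cvtColor(im,cv2.COLOR_RGB2HSV)[:,:,1]; c=int(proj(k,[[617,51,95]])[0][0]); r=int(proj(k,[[617,51,95]])[0][1])
m=(S<60).astype(np.uint8); n,lab,st,ce=cv2.connectedComponentsWithStats(m); print("blob",st[lab[r-25,c]],ce[lab[r-25,c]].round(1))
for c in ("scene","side"):
    k=cam(c); im=vision.get_image(c); cv2.imwrite(f"pics/{c}4.png",im[:,:,::-1])
    for t in ("lid","jar","scoop"):
        for q in finder.outline_of(c,t)[:4]: print(c,t,round(q["score"],2),np.round(q["bbox"],1),im[q["region"]].mean(0).round())
    print("pred lid seated",bbox(proj(k,rev([(40,90),(40,95),(12,125)],617,50.5))).round(1),"jar",bbox(proj(k,rev(PR["jar"],617,50.5))).round(1))
    a=cv2.imread(f"pics/{c}0.png").astype(int); d=np.abs(a-im[:,:,::-1]).max(2)
    for n,p in dict(large_jar=(519,306,60),large_lid=(433,-109,10),bottle=(693,-162,90),mug=(686,156,40),scoop=(514,-335,20)).items():
        u=proj(k,[p])[0].astype(int); w=d[max(u[1]-25,0):u[1]+25,max(u[0]-20,0):u[0]+20]; print(n,"changed px frac",(w>40).mean().round(3) if w.size else None)
E
```

```text
25.35 [599.88441522 -24.95458719 258.73761746] [ 0.3758872   0.60023103 -0.33826368] 52.38192366287487 0.011734947425974435
lid 0.88 [25.6 99.  63.9 60.3] [231. 116.   1.]
lid 0.79 [246.9  81.2  77.2  80.6] [229. 225. 224.]
lid 0.73 [19.6  0.  74.5 68.3] [121.  46. 169.]
pred seated disc [245.4  78.7 325.3 161.9] knob top [[285.4 121.6]]
pred seated disc [245.2  77.  325.2 160.4] knob top [[285.2 119.9]]
blob [ 246   80   79   82 5083] [285.  120.4]
scene lid 0.79 [216.5 213.1  40.4  27.6] [182. 174. 165.]
scene lid 0.63 [335.1 219.2  35.1  20.7] [210. 114.  26.]
scene lid 0.51 [352.2 245.9  33.6  27.4] [127.  82. 139.]
scene jar 0.66 [219.7 229.   36.   36.1] [134. 126. 117.]
scene scoop 0.74 [197.  145.8  23.8  42. ] [145. 143. 131.]
pred lid seated [217.2 209.7 254.5 237.1] jar [217.8 217.4 255.1 270.7]
large_jar changed px frac 0.017
large_lid changed px frac 0.012
bottle changed px frac 0.0
mug changed px frac 0.032
scoop changed px frac 0.022
side lid 0.96 [163.2 230.3  37.1  32.7] [161.  72.  15.]
side lid 0.8 [296.6 188.4  38.7  25.6] [128. 125. 121.]
side lid 0.79 [177.7 205.   33.9  26.2] [67. 29. 92.]
side lid 0.59 [294.8 209.6  34.3  38.9] [96. 94. 90.]
side jar 0.57 [294.8 209.5  33.9  40.9] [97. 94. 89.]
side scoop 0.57 [340.7 327.5  63.9  92.5] [ 95. 100.  95.]
pred lid seated [297.2 187.1 333.3 212.7] jar [295.5 195.7 332.5 246.7]
large_jar changed px frac 0.052
large_lid changed px frac 0.0
bottle changed px frac 0.0
mug changed px frac 0.19
scoop changed px frac 0.059
```

The wrist blob (columns 246–325, rows 80–162) matches a fully seated disc. The gripper is clear and the bystanders haven't moved, so I'm handing in.

```bash
python3 -c "
from workcell import job
print(job.sign_off())"
```

```text
the job is handed in; nothing more can be done
None
```

The job is handed in: all four balls are in the small jar, its cover measured fully seated, and the scoop is back on the bench where it started; the bystanders were not touched, and sign-off returned no verdict.

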